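# Open up the sample boxes and put their covers away

## Task

Open up the sample boxes on the bench for sorting: take the lid off the small crate, slide each covered box along the bench (do not carry it through the air while it is covered) foot first under the lips of the rail through its open end, and there lift off its tight slip cover so that the tray stays behind in the rail. Put all the covers, also any that stands empty on the bench, into the crate and then seat the lid fully back on its two pins. The open trays stay upright in the rail with their feet fully under the lips; leave the tape, the tin and the clamp where they are.

Things in the scene. Friction and masses are not known exactly. Their poses are not given: they have to be found in the camera images.
- rail: Fixed low wooden rail, slot along its y axis, 225 mm long (y -112.5 to +112.5), 76 mm wide between side walls, no floor (bench). End stop at +y, open mouth at -y. Origin: centre of the slot, bench level. Over both sides along all 225 mm run aluminium lips, underside 11 mm, top 16 mm above the bench, 58 mm apart: a tray's foot slides beneath, its body between them. Holds three trays (70 mm each) in a row.
- rail_mouth (a point): Centre of the rail's open end at bench level, where the lips begin; axes as the rail's (+y leads in). Flared side cheeks reach 29 mm farther out. A foot under the lips can rise only 5 mm before they hold it.
- crate: Small fixed open wooden crate, 115 mm (x) by 260 mm (y), 85 mm high. Origin: centre of its underside on the bench. Inside 95 by 228 mm, floor 8 mm above the bench. From the middle of each short end wall's rim a pointed dowel pin stands up (8 mm thick, 16 mm high), at y = +122 and -122 mm.
- crate_lid: Loose plank lid of the crate, 118 mm (x) by 264 mm (y) by 10 mm, 0.25 kg, two 12 mm through holes at y = +122 and -122 mm for the pins. Origin: centre of its underside (85 mm above the crate's origin when seated). On its middle a grip block 14 mm thick (x) by 50 mm (y), from 10 to 40 mm above the origin. Starts seated on the crate's pins; fits either way round.
- tray1: Inner part of a sample box: small open wooden tray with old nails in it. Square foot plate 70 x 70 x 6 mm, on it an open box 40 x 40 mm, 36 mm high (total 42 mm), 0.15 kg. Origin: centre of the foot's underside. At the start it stands on the bench with its cover over it, its axes parallel to the cover's. Absent in some starts (its cover then stands empty on the bench).
- cover1: Slip cover over tray1: plywood box open below, 50 x 50 mm, 42 mm high, grip block on top 36 mm (x) by 14 mm (y), 42 to 72 mm above the origin. 0.12 kg. Origin: centre of its underside (6 mm above the tray's origin when on). Two sprung felt pads grip the tray with 4 to 8 N, more than its weight: just lifted, it takes the tray along. Free after rising 36 mm. If its tray is absent it stands empty on the bench.
- tray2: Inner part of a sample box: small open wooden tray with old nails in it. Square foot plate 70 x 70 x 6 mm, on it an open box 40 x 40 mm, 36 mm high (total 42 mm), 0.15 kg. Origin: centre of the foot's underside. At the start it stands on the bench with its cover over it, its axes parallel to the cover's. Absent in some starts (its cover then stands empty on the bench).
- cover2: Slip cover over tray2: plywood box open below, 50 x 50 mm, 42 mm high, grip block on top 36 mm (x) by 14 mm (y), 42 to 72 mm above the origin. 0.12 kg. Origin: centre of its underside (6 mm above the tray's origin when on). Two sprung felt pads grip the tray with 4 to 8 N, more than its weight: just lifted, it takes the tray along. Free after rising 36 mm. If its tray is absent it stands empty on the bench.
- tray3: Inner part of a sample box: small open wooden tray with old nails in it. Square foot plate 70 x 70 x 6 mm, on it an open box 40 x 40 mm, 36 mm high (total 42 mm), 0.15 kg. Origin: centre of the foot's underside. At the start it stands on the bench with its cover over it, its axes parallel to the cover's. Absent in some starts (its cover then stands empty on the bench).
- cover3: Slip cover over tray3: plywood box open below, 50 x 50 mm, 42 mm high, grip block on top 36 mm (x) by 14 mm (y), 42 to 72 mm above the origin. 0.12 kg. Origin: centre of its underside (6 mm above the tray's origin when on). Two sprung felt pads grip the tray with 4 to 8 N, more than its weight: just lifted, it takes the tray along. Free after rising 36 mm. If its tray is absent it stands empty on the bench.
- tape_roll: Bystander: roll of green tape lying flat, 84 mm across, 25 mm high. Origin: centre of its underside. Leave it alone.
- wax_tin: Bystander: closed steel tin, 70 mm across, 50 mm high. Origin: centre of its underside. Leave it alone.
- clamp: Bystander: dark steel G-clamp lying flat, about 110 x 90 mm, 18 mm high. Origin: within its frame, at bench level. Leave it alone.

How it is judged (in metres and radians):
On the way, in this order (a step that is already met when the one before it is completed fails the run):
1. the crate's lid is taken off its pins and clear of the crate (horizontal distance between crate_lid and crate above 0.1 m), for 0.2 s.
2. every tray is open in the rail and every cover is in the crate (x of tray1 in the frame of rail between -0.008 and 0.008 m and y of tray1 in the frame of rail between -0.082 and 0.085 m and z of each of tray1, tray2, tray3 in the frame of rail below 0.007 m and angle between each of tray1, tray2, tray3's own z axis and vertical below 0.12 rad and x of cover1 in the frame of crate between -0.05 and 0.05 m and y of cover1 in the frame of crate between -0.116 and 0.116 m and z of each of cover1, cover2, cover3 in the frame of crate below 0.075 m and linear speed of each of cover1, cover2, cover3 below 0.03 m/s and x of tray2 in the frame of rail between -0.008 and 0.008 m and y of tray2 in the frame of rail between -0.082 and 0.085 m and x of cover2 in the frame of crate between -0.05 and 0.05 m and y of cover2 in the frame of crate between -0.116 and 0.116 m and x of tray3 in the frame of rail between -0.008 and 0.008 m and y of tray3 in the frame of rail between -0.082 and 0.085 m and x of cover3 in the frame of crate between -0.05 and 0.05 m and y of cover3 in the frame of crate between -0.116 and 0.116 m), for 0.2 s.
3. the lid is seated on the crate's pins (horizontal distance between crate_lid and crate below 0.004 m and z of crate_lid in the frame of crate between 0.082 and 0.0875 m and angle between crate_lid's own z axis and vertical below 0.03 rad and angle between the y axis of crate_lid and the y axis of crate, either way round below 0.04 rad and linear speed of crate_lid below 0.02 m/s), for 0.2 s.
At the end, for the whole second after the job is handed in: Each tray upright on the bench in the rail, centred within 8 mm, its foot under the lips to within 5 mm; each cover at rest inside the crate, below its rim; the lid seated on both pins: within 4 mm and 0.04 rad sideways, 2.5 mm in height, 0.03 rad of level; bystanders within 40 mm of their place (all of step 2 and all of step 3); the robot touches nothing.
It fails at once if box 1 is lifted more than 25 mm off the bench while its cover is on (height (world z) of tray1 above 0.025 m and distance between cover1 and tray1 below 0.03 m).
It fails at once if box 2 is lifted more than 25 mm off the bench while its cover is on (height (world z) of tray2 above 0.025 m and distance between cover2 and tray2 below 0.03 m).
It fails at once if box 3 is lifted more than 25 mm off the bench while its cover is on (height (world z) of tray3 above 0.025 m and distance between cover3 and tray3 below 0.03 m).
It fails at once if the tape roll, the tin or the clamp is displaced by more than 40 mm (distance of any of tape_roll, wax_tin, clamp from where it was at the start of the episode above 0.04 m).
Of tray1, tray2, tray3 only 1 to 3 are there at a start; the rules pass over those that are not, and their reading is None.
At some moment in a run one of crate_lid, tray1, tray2, tray3 may be knocked a few centimetres aside while the robot is not near it.
Once in a run the grip may slacken for a moment while it holds something.
It also fails if it takes over 210 s, if anything falls off the work surface, if the arm or the gripper's body presses on something with over 40 N, if the wrist force passes 120 N, or if a joint passes its speed limit or range.

## Robot

A 7-joint arm with a two-finger parallel gripper is mounted at the origin on the work surface. World frame = base frame: x ahead of the robot, y to its left, z up, the work surface at z = 0. Lengths are in m, angles in degrees, forces in N, time in s.
With the tool pointing down it reaches from about 0.425 to 0.875 m from the base axis. Payload 4.7 kg.
Tool frame: the origin (TCP) lies between the finger pads; the fingertips stand 25 mm ahead of it and the grasp point (between the pads) lies 6 mm ahead of it (env.tip_reach is the distance from the TCP to the fingertips, in m); z points along the fingers, y is the direction in which the jaws open and shut (so a half turn about z gives the same grasp; the last joint's range is limited). The gripper opens to 87 mm and grips with 3 to 60 N. Pads are 19 mm wide; open, the fingers measure 117 mm over their backs; the gripper's body (75 mm by 190 mm) begins 51 mm behind the grasp point.
Start: joints at [76.725, 18.392, -4.016, 83.108, 1.295, 78.541, -3.26], TCP at [0.158, -0.63, 0.248] pointing down, gripper open.
Joint ranges: [-163.93, 163.93], [-17.29, 119.83], [-79.2, 71.16], [3.27, 140.29], [-89.18, 269.18], [5.43, 117.66], [-154.24, 154.24]. Speed limits (degrees/s): [147.25, 147.25, 180, 180, 180, 180, 180].

## Interface

Orientations are given as [roll, pitch, yaw] about the fixed x, y, z axes, in that order (R = Rz(yaw) Ry(pitch) Rx(roll)).
In Python, from cell import env, viewer, job gives the robot as it stands.
- The arm moves only by the tool move_arm, never from a script. Its argument "steps" is a list of rows, each a list of 7 numbers: the finger opening in cm, from 0 to 8.7, then the shift along the tool's x, y, z in cm, then the turn, a rotation vector about the tool's x, y, z in rad. In form: [[fingers, tx, ty, tz, wx, wy, wz], ...]. A call has 1 to 5 rows; each row shifts and turns the commanded pose from where the row before left it, along the tool's axes as they then stand; what a row does not reach is not made up. A row lasts 1/12 s, in which the tool goes at most 41.7 mm and 7.16 degrees, less where a joint would pass 70% of its speed; a pose out of reach is approached as far as the arm can. A call is refused whole if a number of a shift passes 4.17 or a number of a turn 0.125, either way. A call with a gripper value outside its range is refused whole. The fingers move at their own pace and stop on an object; "force" is the grip in N (left out, the last holds). Time passes only in rows, so rows that do not move let the fingers close. It gives the time, the measured TCP pose, the force and the opening at its end, in the units of the state.
- env.get_obs(): the state, without advancing time (a new reading comes with each control period).
- viewer.read_camera(name): name is "side" or "top" or "wrist"; returns a dict with "img" (384x512x3 uint8, red, green, blue), "vfov" (degrees; the focal length in pixels is half the picture's height over the tangent of half this angle, whatever the lens; pixels are square), "cx", "cy" (the principal point, pixels), "extrinsics" (4x4, takes a point from world to camera coordinates); the wrist camera has in their place "mount" (4x4, takes a point from camera to tool coordinates, whose origin is the TCP and whose axes are the flange's). Camera axes: x right, y down, z forward; pixel columns grow to the right and rows downward; lengths in m; the calibration is good to about 2 mm. The wrist camera is an equidistant fisheye: a pixel r from the principal point sees the ray r / f radians off the axis. A picture is of the moment at which its call begins: read the wrist's pose just before it. There is no depth.
- job.sign_off(): hands the job in, once; it reports no verdict.
The state is a dict: "time_s": time; "qpos": joint angles; "joint_velocities": joint speeds; "effort": joint torques, N m; "tool_pos": TCP position; "tool_rot": TCP orientation; "force": force on the tool from outside, world axes, zero at the start; "wrist_torque": the same for the moment, N m; "grip_width": finger opening in m.
Only numpy, scipy, OpenCV 4.12 (cv2) and the standard library are available. Lean on these libraries where they do the work, as an engineer would, in place of code of your own. Each camera call takes 0.05 s, during which the arm holds its last target.

## Working session

There is one attempt and no reset: what is moved stays moved. The work goes in short steps, Python scripts to look and compute and a tool call to move; the robot and the scene stay as the last step left them, time stands still between calls to the robot, and variables do not carry over. Pictures are saved under pics/ and viewed, and the job is handed in when it is done.

Besides the shell and the picture viewer there is one more tool, called after "Call:" as a command line: name --pt "numbers of a row" for each row, then --argument value for the rest. move_arm: Moves the arm, as the interface text tells. Its arguments: {"type":"object","properties":{"steps":{"type":"array"},"force":{"type":"number"}},"required":["steps"]}

```bash
ls -la; mkdir -p pics
python3 - <<'E'
from cell import env, viewer, job
import cv2
o=env.get_obs()
for k,v in o.items(): print(k,v)
for n in ["side","top","wrist"]:
    c=viewer.read_camera(n)
    cv2.imwrite(f"pics/a_{n}.png",c["img"][:,:,::-1])
    print(n,{k:v for k,v in c.items() if k!="img"})
E
```

```text
total 12
drwxr-xr-x  3 agent agent 4096 Dec  6 23:22 .
drwxr-xr-x 23 root  root  4096 Dec  6 23:22 ..
drwxr-xr-x  2 agent agent 4096 Dec  6 23:22 pics
time_s 0.0
qpos [76.72439882 18.43805707 -4.01346894 83.17609761  1.29583345 78.53957624
 -3.26305432]
joint_velocities [-0.03483407  0.0120027   0.06352891 -0.05757666 -0.00028679  0.01625568
  0.04837106]
effort [ 7.38175856e-06 -4.91300368e+01 -4.04548701e-01 -3.12524021e+01
 -6.41582161e-02  4.39174077e-02  1.63275818e-04]
tool_pos [ 0.15797095 -0.62998811  0.24646207]
tool_rot [-1.79891550e+02  7.24441449e-03  1.40805389e+01]
force [-0.68870199 -0.28628613  1.11367234]
wrist_torque [ 0.00606923 -0.0732986   0.02127338]
grip_width 0.08708680758640931
side {'vfov': 57.713840983094535, 'cx': 259.9303307297231, 'cy': 196.46518527856088, 'extrinsics': array([[-0.87794809, -0.4783911 ,  0.01868418,  0.42159581],
       [-0.24609606,  0.41747422, -0.87472968,  0.2696036 ],
       [ 0.41066273, -0.77256536, -0.48425086,  0.88864711],
       [ 0.        ,  0.        ,  0.        ,  1.        ]])}
top {'vfov': 56.93186139228206, 'cx': 250.37058648834082, 'cy': 191.7781324670327, 'extrinsics': array([[ 0.10430407, -0.99452788, -0.00591321, -0.1590403 ],
       [-0.97195177, -0.1006726 , -0.21254359,  0.56372676],
       [ 0.21078522,  0.02791651, -0.97713369,  0.92850266],
       [ 0.        ,  0.        ,  0.        ,  1.        ]])}
wrist {'vfov': 65.70646984690485, 'cx': 255.0901632447803, 'cy': 192.10230898581645, 'mount': array([[ 1.58933772e-04, -9.69148533e-01, -2.46477374e-01,
         6.86110147e-02],
       [ 9.99999646e-01, -4.96398088e-05,  8.40004337e-04,
        -2.87006328e-04],
       [-8.26324061e-04, -2.46477421e-01,  9.69148182e-01,
        -1.37532784e-01],
       [ 0.00000000e+00,  0.00000000e+00,  0.00000000e+00,
         1.00000000e+00]])}
```

View pics/a_side.png

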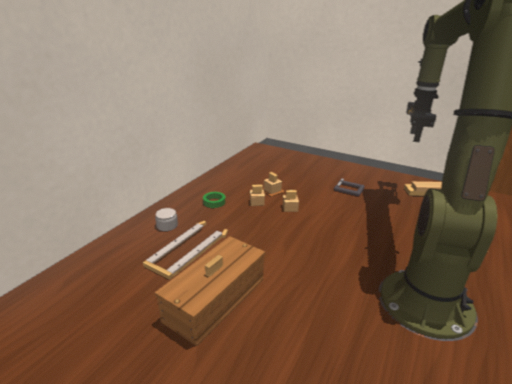

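View pics/a_top.png

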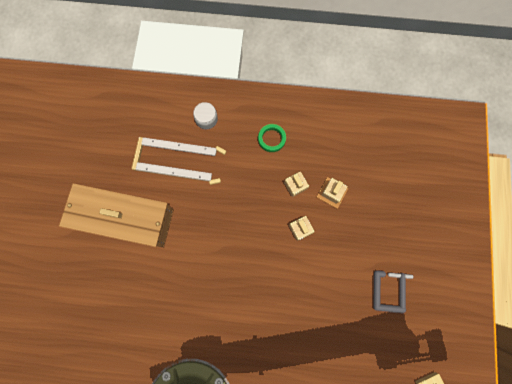

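View pics/a_wrist.png

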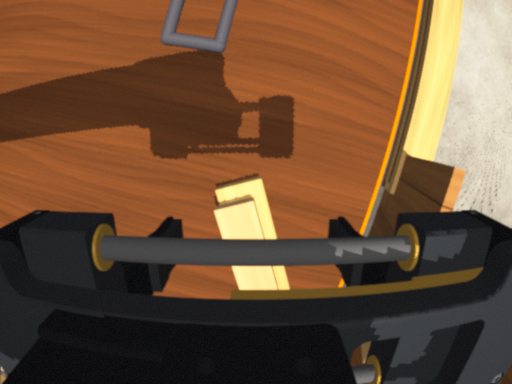

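```bash
cat > h.py <<'E'
import numpy as np, cv2
from cell import env, viewer, job
from scipy.spatial.transform import Rotation as Ro
def focal(c): return c["img"].shape[0]/2/np.tan(np.radians(c["vfov"])/2)
def Rt(o):
    return Ro.from_euler('xyz',o["tool_rot"],degrees=True).as_matrix()
def cam(name):
    o=env.get_obs(); c=viewer.read_camera(name)
    f=focal(c); c["f"]=f
    if name=="wrist":
        T=np.eye(4);T[:3,:3]=Rt(o);T[:3,3]=o["tool_pos"]
        c["c2w"]=T@c["mount"]
    else: c["c2w"]=np.linalg.inv(c["extrinsics"])
    c["name"]=name
    return c
def ray(c,uv):
    u=(np.asarray(uv,float)-[c["cx"],c["cy"]])/c["f"]
    u=np.atleast_2d(u)
    if c["name"]=="wrist":
        r=np.linalg.norm(u,axis=1,keepdims=True)
        d=np.hstack([u*np.sinc(r/np.pi),np.cos(r)])
    else: d=np.hstack([u,np.ones((len(u),1))])
    return d@c["c2w"][:3,:3].T
def onz(c,uv,z):
    d=ray(c,uv);p=c["c2w"][:3,3]
    return p+d*((z-p[2])/d[:,2:3])
def proj(c,P):
    P=np.atleast_2d(P);w=np.linalg.inv(c["c2w"])
    q=P@w[:3,:3].T+w[:3,3]
    if c["name"]=="wrist":
        n=np.linalg.norm(q[:,:2],axis=1);th=np.arctan2(n,q[:,2])
        return q[:,:2]/n[:,None]*th[:,None]*c["f"]+[c["cx"],c["cy"]]
    return q[:,:2]/q[:,2:]*c["f"]+[c["cx"],c["cy"]]
def save(c,fn,box=None,s=1):
    im=c["img"][:,:,::-1]
    if box: im=im[box[1]:box[3],box[0]:box[2]]
    im=cv2.resize(im,None,fx=s,fy=s,interpolation=cv2.INTER_CUBIC)
    cv2.imwrite("pics/"+fn,im)
def st():
    o=env.get_obs()
    print("t %.2f"%o["time_s"],"tcp",np.round(o["tool_pos"],4),"rot",np.round(o["tool_rot"],2),"F",np.round(o["force"],1),"w %.4f"%o["grip_width"])
    return o
def go(x,y,z,yaw):
    """remaining shift in tool axes (cm) and turn (rad) to a pointing-down pose"""
    o=st();R=Rt(o);d=R.T@(np.array([x,y,z])-o["tool_pos"])*100
    Rg=Ro.from_euler('xyz',[180,0,yaw],degrees=True).as_matrix()
    w=Ro.from_matrix(R.T@Rg).as_rotvec()
    print("shift cm",np.round(d,2),"turn rad",np.round(w,3),"q",np.round(o["qpos"],0)[[0,6]])
E
python3 - <<'E'
from h import *
c=cam("top")
save(c,"b1.png",(270,160,370,245),7)
save(c,"b2.png",(50,90,250,250),4)
for uv,z in [((297,184),.07),((334,191),.07),((301,228),.07),((109,213),.12),((430,378),.0),((205,114),.05),((272,137),.02),((390,291),.0)]:
    print(uv,np.round(onz(c,uv,z),3))
E
```

```text
(297, 184) [[ 0.61  -0.226  0.07 ]]
(334, 191) [[ 0.601 -0.329  0.07 ]]
(301, 228) [[ 0.49  -0.246  0.07 ]]
(109, 213) [[0.471 0.257 0.12 ]]
(430, 378) [[ 0.136 -0.625  0.   ]]
(205, 114) [[0.8   0.059 0.05 ]]
(272, 137) [[ 0.76  -0.146  0.02 ]]
(390, 291) [[ 0.349 -0.515  0.   ]]
```

View pics/b1.png

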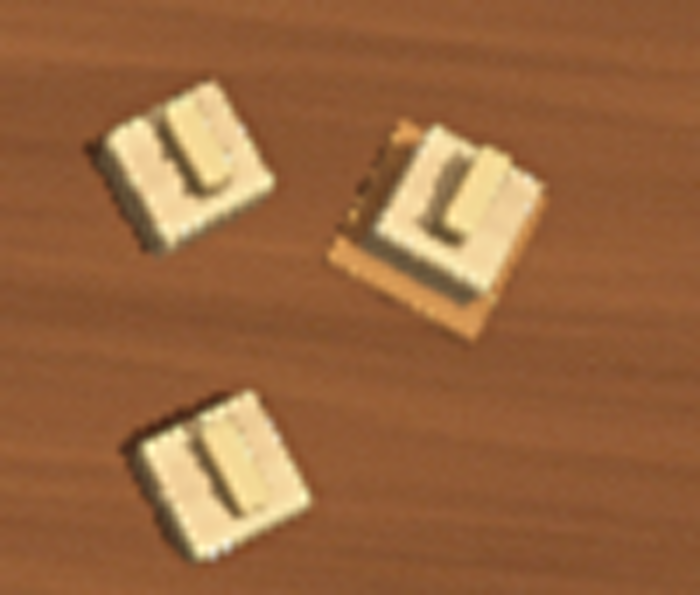

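View pics/b2.png

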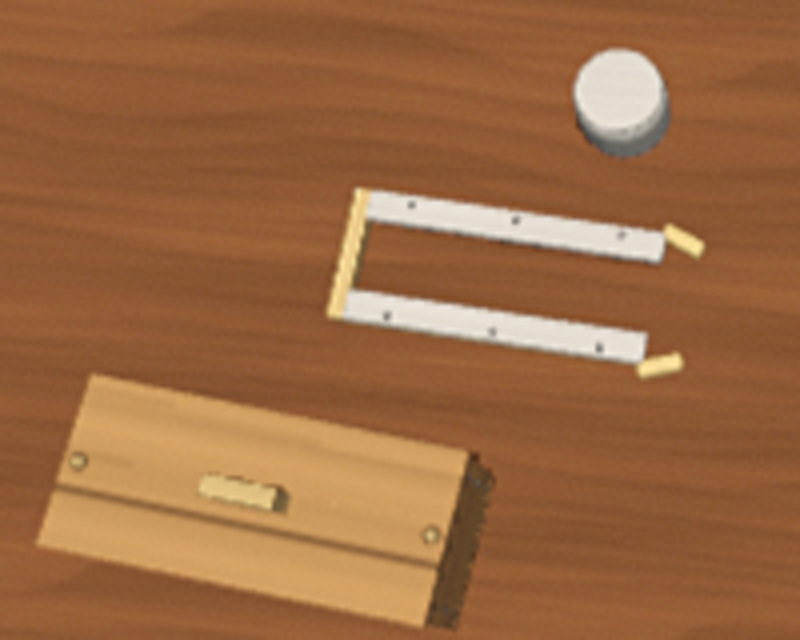

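Run:
```python
from h import *
c=cam("top")
q=lambda a:np.array([50+a[0]/4-.375,90+a[1]/4-.375])
P=onz(c,[q((78,461)),q((430,535))],.098)
print("pins",np.round(P,4),np.linalg.norm(P[0]-P[1]),"mid",P.mean(0))
d=P[0]-P[1];print("crate y yaw",np.degrees(np.arctan2(d[1],d[0]))-90)
L=onz(c,[q(a) for a in [(657,262),(646,334),(664,232),(640,363),(368,219),(352,291)]],.016)
print(np.round(L,4)); print("gap",np.linalg.norm(L[0]-L[1]),np.linalg.norm(L[4]-L[5]),np.linalg.norm(L[2]-L[3]))
m=(L[0]+L[1])/2;e=(L[4]+L[5])/2;print("mouth",m,"end",e,"yaw +y",np.degrees(np.arctan2(*(e-m)[[1,0]]))-90, np.linalg.norm(e-m))
# box/covers
B=lambda a:np.array([270+a[0]/7-.43,160+a[1]/7-.43])
for nm,cor in dict(A=[(212,82),(274,183),(163,250),(103,152)],C=[(252,392),(310,498),(200,558),(138,458)],box=[(434,124),(546,186),(486,300),(374,232)]).items():
    X=onz(c,[B(a) for a in cor],.042 if nm!="box" else .048)
    print(nm,np.round(X.mean(0),4),[round(float(np.linalg.norm(X[i]-X[i-1])),4) for i in range(4)],[round(float(np.degrees(np.arctan2(*(X[i]-X[i-1])[[1,0]]))%90),1) for i in range(4)])
```

```text
pins [[0.4836 0.3766 0.098 ]
 [0.4589 0.1347 0.098 ]] 0.24317544866424945 mid [0.47126195 0.25568443 0.098     ]
crate y yaw -5.817597176886281
[[0.6869 0.0217 0.016 ]
 [0.6309 0.0228 0.016 ]
 [0.7109 0.0194 0.016 ]
 [0.6085 0.0243 0.016 ]
 [0.6983 0.2426 0.016 ]
 [0.6412 0.2449 0.016 ]]
gap 0.05610394424161795 0.05709883339158548 0.10250417040524833
mouth [0.65889782 0.02223289 0.016     ] end [0.66976618 0.24378767 0.016     ] yaw +y -2.808390722471728 0.2218211930786474
A [ 0.6192 -0.2275  0.042 ] [0.0542, 0.049, 0.0537, 0.0472] [39.1, 35.3, 37.2, 35.8]
C [ 0.4944 -0.2519  0.042 ] [0.0532, 0.0476, 0.0502, 0.046] [35.8, 32.9, 34.1, 36.7]
box [ 0.6108 -0.3375  0.048 ] [0.0521, 0.0511, 0.0539, 0.0518] [65.6, 65.4, 66.3, 63.4]
```

Call:
move_arm --pt "8.7 0 0 0 0 0 -0.122" --pt "8.7 0 0 0 0 0 -0.122" --pt "8.7 0 0 0 0 0 -0.122" --pt "8.7 0 0 0 0 0 -0.122" --pt "8.7 0 0 0 0 0 -0.122"

```text
time_s: 0.67
tool_pos: [0.1581, -0.6304, 0.2474]
tool_rot: [-180.0, -0.0, 49.4]
force: [-0.4, 0.3, 0.6]
grip_width: 0.0872
```

Call:
move_arm --pt "8.7 0 0 0 0 0 -0.122" --pt "8.7 0 0 0 0 0 -0.122" --pt "8.7 0 0 0 0 0 -0.122" --pt "8.7 0 0 0 0 0 -0.122" --pt "8.7 0 0 0 0 0 -0.122"

```text
time_s: 1.08
tool_pos: [0.1581, -0.6304, 0.2474]
tool_rot: [-180.0, -0.0, 84.3]
force: [-0.1, -0.9, -0.2]
grip_width: 0.087
```

Run:
```python
from h import *
go(.55,-.2,.25,84.2)
go(.4713,.2557,.20,84.2)
```

```text
t 1.08 tcp [ 0.1581 -0.6304  0.2474] rot [-1.7999e+02 -2.0000e-02  8.4330e+01] F [-0.1 -0.9 -0.2] w 0.0870
shift cm [46.7  34.74 -0.26] turn rad [-0.    -0.     0.002] q [84. 65.]
t 1.08 tcp [ 0.1581 -0.6304  0.2474] rot [-1.7999e+02 -2.0000e-02  8.4330e+01] F [-0.1 -0.9 -0.2] w 0.0870
shift cm [91.27 22.41  4.76] turn rad [-0.    -0.     0.002] q [84. 65.]
```

Call:
move_arm --pt "8.7 3.1 2.3 0 0 0 0" --pt "8.7 3.1 2.3 0 0 0 0" --pt "8.7 3.1 2.3 0 0 0 0" --pt "8.7 3.1 2.3 0 0 0 0" --pt "8.7 3.1 2.3 0 0 0 0"

```text
time_s: 1.5
tool_pos: [0.2897, -0.4869, 0.2476]
tool_rot: [-180.0, 0.0, 84.0]
force: [1.2, -0.5, -0.5]
grip_width: 0.0867
```

Call:
move_arm --pt "8.7 3.1 2.3 0 0 0 0" --pt "8.7 3.1 2.3 0 0 0 0" --pt "8.7 3.1 2.3 0 0 0 0" --pt "8.7 3.1 2.3 0 0 0 0" --pt "8.7 3.1 2.3 0 0 0 0"

```text
time_s: 1.92
tool_pos: [0.4203, -0.3447, 0.2478]
tool_rot: [180.0, 0.0, 84.0]
force: [0.1, -0.5, -0.8]
grip_width: 0.0867
```

Call:
move_arm --pt "8.7 3.1 2.3 0 0 0 0" --pt "8.7 3.1 2.3 0 0 0 0" --pt "8.7 3.1 2.3 0 0 0 0" --pt "8.7 3.1 2.3 0 0 0 0" --pt "8.7 3.1 2.3 0 0 0 0"

```text
time_s: 2.33
tool_pos: [0.5508, -0.2028, 0.2477]
tool_rot: [180.0, 0.0, 84.0]
force: [0.2, -1.3, 1.0]
grip_width: 0.0868
```

Run:
```python
from h import *
c=cam("wrist");save(c,"c1.png")
go(.4713,.2557,.20,84.2)
```

```text
t 2.38 tcp [ 0.5561 -0.1934  0.2479] rot [179.73  -0.36  84.58] F [3.6 6.3 1.4] w 0.0868
shift cm [ 43.88 -12.71   5.  ] turn rad [ 0.005 -0.006  0.007] q [47.  5.]
```

View pics/c1.png

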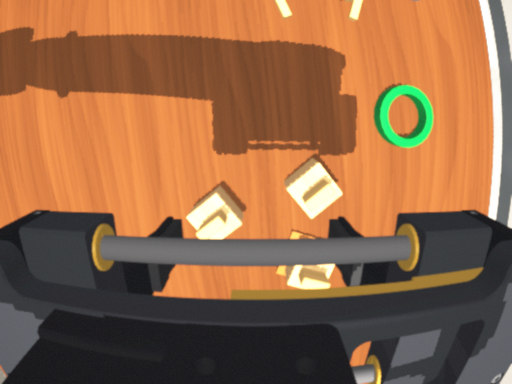

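Call:
move_arm --pt "8.7 3.6 -1.05 0 0 0 0" --pt "8.7 3.6 -1.05 0 0 0 0" --pt "8.7 3.6 -1.05 0 0 0 0" --pt "8.7 3.6 -1.05 0 0 0 0"

```text
time_s: 2.72
tool_pos: [0.5227, -0.0551, 0.2473]
tool_rot: [-180.0, 0.0, 84.0]
force: [0.6, 1.8, 0.2]
grip_width: 0.0871
```

Call:
move_arm --pt "8.7 3.6 -1.05 0 0 0 0" --pt "8.7 3.6 -1.05 0 0 0 0" --pt "8.7 3.6 -1.05 0 0 0 0" --pt "8.7 0 0 0 0 0 0" --pt "8.7 0 0 0 0 0 0"

```text
time_s: 3.13
tool_pos: [0.5027, 0.0567, 0.2479]
tool_rot: [180.0, 0.0, 84.3]
force: [-0.2, -0.5, -0.5]
grip_width: 0.087
```

Run:
```python
from h import *
c=cam("wrist");save(c,"c2.png",None,1.5)
c=cam("wrist");np.save("c2.npy",c["c2w"])
go(.4713,.2557,.20,84.2)
```

```text
t 3.23 tcp [0.5034 0.053  0.2475] rot [1.7999e+02 6.0000e-02 8.3940e+01] F [ 0.1 -0.6 -0.6] w 0.0871
shift cm [19.82 -5.33  4.73] turn rad [ 0.     0.001 -0.005] q [ 36. -17.]
```

View pics/c2.png

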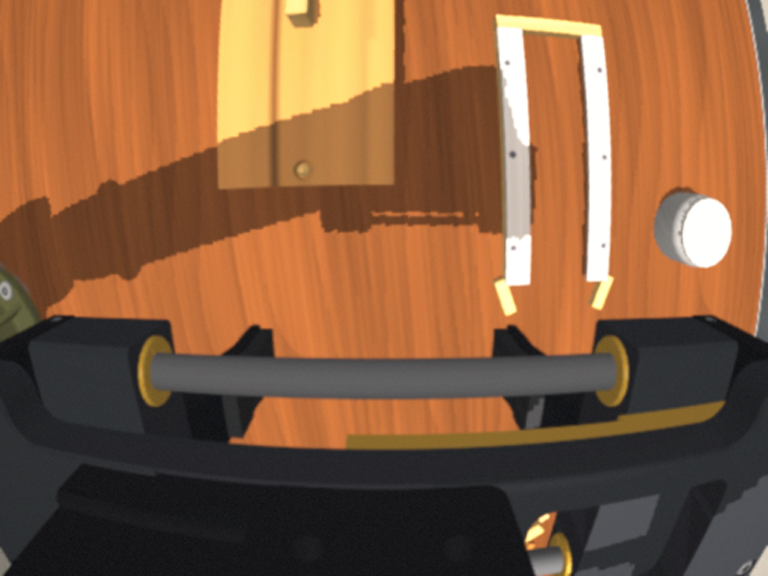

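Run:
```python
from h import *
c=cam("wrist")
k=lambda L:[((a+.5)/1.5-.5,(b+.5)/1.5-.5) for a,b in L]
L=onz(c,k([(530,285),(587,282),(505,285),(609,280),(523,29),(582,36)]),.016)
print(np.round(L,4))
m=(L[0]+L[1])/2;m2=(L[2]+L[3])/2;e=(L[4]+L[5])/2
print("mouth",m,m2,"end",e,"yaw",np.degrees(np.arctan2(*(e-m)[[1,0]]))-90,np.linalg.norm(e-m),"w",np.linalg.norm(L[0]-L[1]),np.linalg.norm(L[2]-L[3]))
print("pin",onz(c,k([(303,170)]),.098), "block", onz(c,k([(301,14)]),.12))
```

```text
[[0.6319 0.0158 0.016 ]
 [0.6887 0.0127 0.016 ]
 [0.6086 0.0182 0.016 ]
 [0.7123 0.0122 0.016 ]
 [0.6454 0.2415 0.016 ]
 [0.7016 0.2371 0.016 ]]
mouth [0.66028423 0.01423148 0.016     ] [0.66049594 0.01520802 0.016     ] end [0.67353466 0.23927125 0.016     ] yaw -3.369707276062883 0.2254295193712886 w 0.056837679003181055 0.10387054629211999
pin [[0.46154834 0.13083702 0.098     ]] block [[0.47378619 0.22811919 0.12      ]]
```

Call:
move_arm --pt "8.7 3.3 -0.85 0.7 0 0 0" --pt "8.7 3.3 -0.85 0.7 0 0 0" --pt "8.7 3.3 -0.85 0.7 0 0 0" --pt "8.7 3.3 -0.85 0.7 0 0 0" --pt "8.7 3.3 -0.85 0.7 0 0 0"

```text
time_s: 3.7
tool_pos: [0.479, 0.2221, 0.2121]
tool_rot: [180.0, 0.0, 83.7]
force: [0.3, 0.3, 0.1]
grip_width: 0.0869
```

Call:
move_arm --pt "8.7 3.3 -0.85 0.7 0 0 0" --pt "8.7 0 0 0 0 0 0" --pt "8.7 0 0 0 0 0 0" --pt "8.7 0 0 0 0 0 0"

```text
time_s: 4.03
tool_pos: [0.4743, 0.2546, 0.2051]
tool_rot: [-180.0, 0.1, 83.9]
force: [-0.3, -0.9, 0.2]
grip_width: 0.0865
```

Run:
```python
from h import *
c=cam("wrist");save(c,"c3.png",None,1.5)
go(.4725,.254,.128,84.2)
```

```text
t 4.08 tcp [0.4746 0.2541 0.2053] rot [-1.800e+02  6.000e-02  8.378e+01] F [ 0.5 -0.  -0.8] w 0.0872
shift cm [-0.02 -0.2   7.73] turn rad [-0.     0.001 -0.007] q [ 18. -45.]
```

View pics/c3.png

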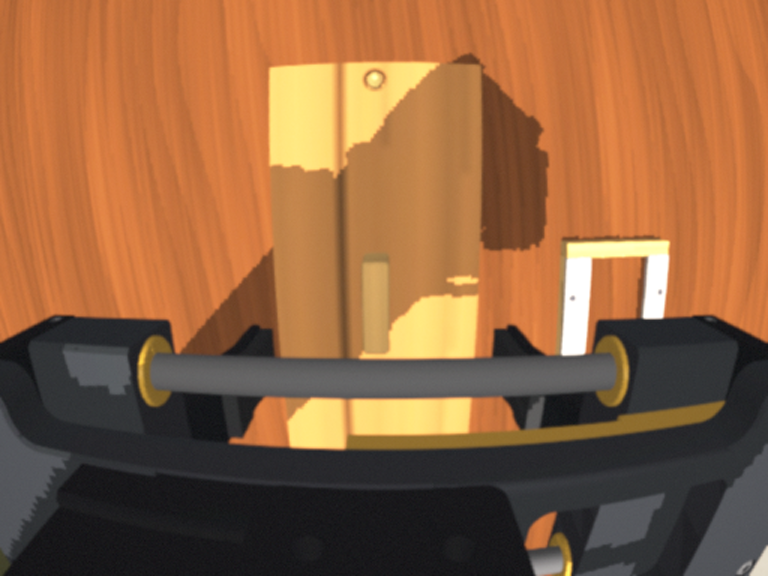

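Run:
```python
from h import *
c=cam("wrist")
k=lambda L:[((a+.5)/1.5-.5,(b+.5)/1.5-.5) for a,b in L]
print("pin",onz(c,k([(374,79)]),.099), "block", onz(c,k([(375,261),(376,353)]),.125))
```

```text
pin [[0.4844767  0.37585634 0.099     ]] block [[0.47496344 0.28039987 0.125     ]
 [0.46992324 0.23143899 0.125     ]]
```

Call:
move_arm --pt "8.7 0 -0.1 2.0 0 0 -0.007" --pt "8.7 0 -0.1 2.0 0 0 0" --pt "8.7 0 0 2.0 0 0 0" --pt "8.7 0 0 1.7 0 0 0" --pt "8.7 0 0 0 0 0 0"

```text
time_s: 4.55
tool_pos: [0.4704, 0.2532, 0.1254]
tool_rot: [-179.7, 0.2, 84.2]
force: [-1.0, -0.7, 0.2]
grip_width: 0.0871
```

Call:
move_arm --pt "8.7 0 0 0 0 0 0" --pt "1.0 0 0 0 0 0 0" --pt "1.0 0 0 0 0 0 0" --pt "1.0 0 0 0 0 0 0" --pt "1.0 0 0 0 0 0 0" --force 40

```text
time_s: 4.97
tool_pos: [0.4719, 0.2567, 0.1294]
tool_rot: [179.9, -0.0, 84.4]
force: [0.2, 0.3, -0.4]
grip_width: 0.0678
```

Call:
move_arm --pt "1.0 0 0 0 0 0 0" --pt "1.0 0 0 0 0 0 0" --pt "1.0 0 0 0 0 0 0" --pt "1.0 0 0 0 0 0 0"

```text
time_s: 5.3
tool_pos: [0.4713, 0.2566, 0.1285]
tool_rot: [-180.0, 0.0, 84.4]
force: [0.5, 0.8, -0.2]
grip_width: 0.0416
```

Call:
move_arm --pt "1.0 0 0 0 0 0 0" --pt "1.0 0 0 0 0 0 0" --pt "1.0 0 0 0 0 0 0" --pt "1.0 0 0 0 0 0 0" --pt "1.0 0 0 0 0 0 0"

```text
time_s: 5.72
tool_pos: [0.471, 0.2566, 0.1284]
tool_rot: [-180.0, 0.0, 84.4]
force: [-0.8, 0.2, 0.6]
grip_width: 0.0139
```

Call:
move_arm --pt "1.0 0 0 0 0 0 0" --pt "1.0 0 0 0 0 0 0"

```text
time_s: 5.88
tool_pos: [0.471, 0.2566, 0.1285]
tool_rot: [-180.0, 0.0, 84.4]
force: [-1.3, 0.1, 1.2]
grip_width: 0.0137
```

Call:
move_arm --pt "1.0 0 0 -0.6 0 0 0" --pt "1.0 0 0 -1.0 0 0 0" --pt "1.0 0 0 -1.0 0 0 0" --pt "1.0 0 0 -1.5 0 0 0" --pt "1.0 0 0 -1.5 0 0 0"

```text
time_s: 6.3
tool_pos: [0.4714, 0.2566, 0.1858]
tool_rot: [180.0, -0.0, 84.4]
force: [-0.5, 1.0, -2.3]
grip_width: 0.014
```

Call:
move_arm --pt "1.0 0 0 -1.0 0 0 0" --pt "1.0 0 0 0 0 0 0" --pt "1.0 0 0 0 0 0 0"

```text
time_s: 6.55
tool_pos: [0.4718, 0.2566, 0.1952]
tool_rot: [179.9, -0.0, 84.4]
force: [-0.4, -0.1, -2.0]
grip_width: 0.0136
```

Run:
```python
from h import *
c=cam("side");save(c,"d1.png",(100,100,400,370),2)
c=cam("wrist");save(c,"d2.png",None,1)
go(.455,-.05,.20,84.2)
```

```text
t 6.65 tcp [0.471  0.2561 0.1938] rot [-1.7995e+02  5.0000e-02  8.4380e+01] F [ 0.3  0.5 -2.7] w 0.0139
shift cm [-30.62   1.41  -0.59] turn rad [-0.001  0.001  0.003] q [ 18. -46.]
```

View pics/d1.png

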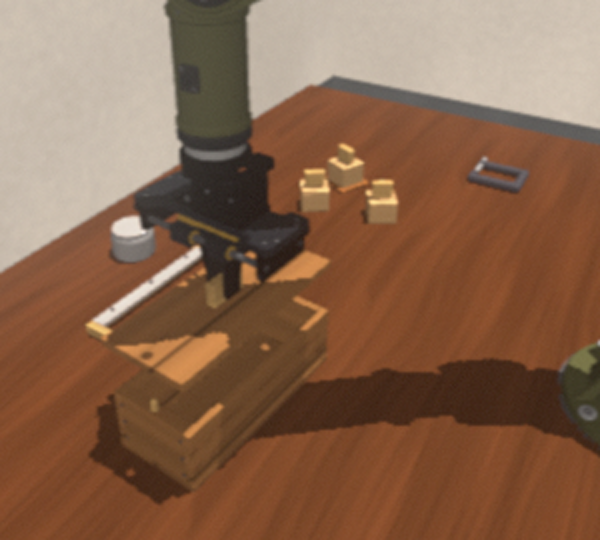

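View pics/d2.png

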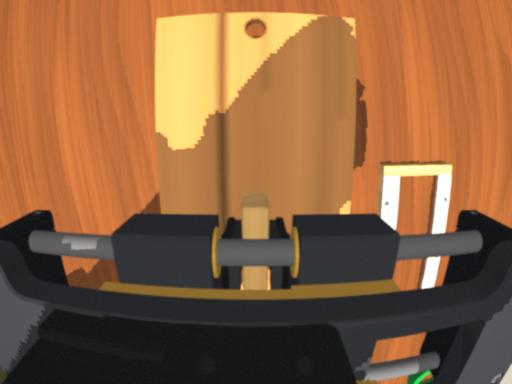

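Call:
move_arm --pt "1.0 -3.8 0.17 0 0 0 0" --pt "1.0 -3.8 0.17 0 0 0 0" --pt "1.0 -3.8 0.17 0 0 0 0" --pt "1.0 -3.8 0.17 0 0 0 0" --pt "1.0 -3.8 0.17 0 0 0 0"

```text
time_s: 7.07
tool_pos: [0.4601, 0.0649, 0.1937]
tool_rot: [-179.9, 0.0, 84.4]
force: [0.8, 0.1, -2.6]
grip_width: 0.0138
```

Call:
move_arm --pt "1.0 -3.8 0.17 0 0 0 0" --pt "1.0 -3.8 0.17 0 0 0 0" --pt "1.0 -3.8 0.17 1.0 0 0 0" --pt "1.0 0 0 2.0 0 0 0" --pt "1.0 0 0 2.0 0 0 0"

```text
time_s: 7.48
tool_pos: [0.4547, -0.0505, 0.1435]
tool_rot: [180.0, 0.0, 84.0]
force: [0.3, 0.1, -2.7]
grip_width: 0.0138
```

Call:
move_arm --pt "1.0 0 0 2.5 0 0 0" --pt "1.0 0 0 2.5 0 0 0" --pt "1.0 0 0 2.0 0 0 0" --pt "1.0 0 0 0 0 0 0" --pt "1.0 0 0 0 0 0 0"

```text
time_s: 7.9
tool_pos: [0.4537, -0.0468, 0.0733]
tool_rot: [-179.8, -0.1, 84.4]
force: [0.8, -0.6, -2.9]
grip_width: 0.0138
```

Run:
```python
from h import *
go(.455,-.05,.044,84.2)
```

```text
t 7.90 tcp [ 0.4537 -0.0468  0.0733] rot [-1.7978e+02 -7.0000e-02  8.4420e+01] F [ 0.8 -0.6 -2.9] w 0.0138
shift cm [-0.31  0.17  2.93] turn rad [-0.004 -0.001  0.004] q [42. -8.]
```

Call:
move_arm --pt "1.0 0 0 1.2 0 0 0" --pt "1.0 0 0 0.9 0 0 0" --pt "1.0 0 0 0.5 0 0 0" --pt "1.0 0 0 0.2 0 0 0" --pt "1.0 0 0 0 0 0 0"

```text
time_s: 8.32
tool_pos: [0.455, -0.0473, 0.0466]
tool_rot: [-180.0, 0.0, 84.4]
force: [-0.0, -1.4, -1.6]
grip_width: 0.0137
```

Call:
move_arm --pt "1.0 0 0 0.2 0 0 0" --pt "1.0 0 0 0 0 0 0" --pt "1.0 0 0 0 0 0 0"

```text
time_s: 8.57
tool_pos: [0.4553, -0.0474, 0.0448]
tool_rot: [180.0, 0.0, 84.4]
force: [-0.3, 0.4, -3.7]
grip_width: 0.0136
```

Call:
move_arm --pt "1.0 0 0 0.15 0 0 0" --pt "1.0 0 0 0 0 0 0" --pt "1.0 0 0 0 0 0 0"

```text
time_s: 8.82
tool_pos: [0.4556, -0.0474, 0.0434]
tool_rot: [179.9, 0.0, 84.4]
force: [-0.2, -0.8, 0.4]
grip_width: 0.0139
```

Call:
move_arm --pt "1.0 0 0 0.1 0 0 0" --pt "1.0 0 0 0 0 0 0" --pt "1.0 0 0 0 0 0 0"

```text
time_s: 9.07
tool_pos: [0.4557, -0.0474, 0.0434]
tool_rot: [180.0, 0.1, 84.4]
force: [-1.1, 0.7, 4.7]
grip_width: 0.0144
```

Call:
move_arm --pt "8.7 0 0 0 0 0 0" --pt "8.7 0 0 0 0 0 0" --pt "8.7 0 0 0 0 0 0" --pt "8.7 0 0 0 0 0 0" --pt "8.7 0 0 0 0 0 0"

```text
time_s: 9.48
tool_pos: [0.455, -0.0473, 0.0419]
tool_rot: [-180.0, -0.0, 84.4]
force: [-0.3, 0.0, 0.4]
grip_width: 0.0395
```

Call:
move_arm --pt "8.7 0 0 -3.0 0 0 0" --pt "8.7 0 0 -4.0 0 0 0" --pt "8.7 0 0 -4.0 0 0 0" --pt "8.7 0 0 -4.0 0 0 0" --pt "8.7 0 0 -4.0 0 0 0"

```text
time_s: 9.9
tool_pos: [0.4547, -0.047, 0.2339]
tool_rot: [180.0, 0.0, 84.4]
force: [1.2, -1.7, 0.5]
grip_width: 0.0725
```

Run:
```python
from h import *
go(.6145,-.2275,.20,84.2)
go(.59,-.35,.22,84.2)
c=cam("top");save(c,"e1.png",None,1.5)
```

```text
t 9.90 tcp [ 0.4547 -0.047   0.2339] rot [1.800e+02 2.000e-02 8.441e+01] F [ 1.2 -1.7  0.5] w 0.0725
shift cm [-16.41  17.67   3.39] turn rad [0.    0.    0.004] q [46.  0.]
t 9.90 tcp [ 0.4547 -0.047   0.2339] rot [1.800e+02 2.000e-02 8.441e+01] F [ 1.2 -1.7  0.5] w 0.0725
shift cm [-28.84  16.42   1.4 ] turn rad [0.    0.    0.004] q [46.  0.]
```

View pics/e1.png

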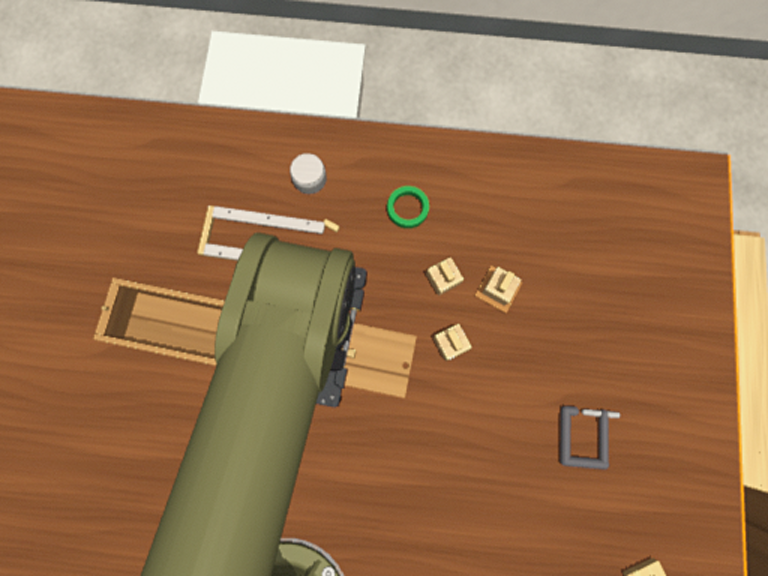

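Call:
move_arm --pt "8.7 -3.6 1.5 0 0 0 0" --pt "8.7 -3.6 1.5 0 0 0 0" --pt "8.7 -3.6 1.5 0 0 0 0" --pt "8.7 -3.6 1.5 0 0 0 0" --pt "8.7 -3.6 1.5 0 0 0 0"

```text
time_s: 10.37
tool_pos: [0.5124, -0.2357, 0.2316]
tool_rot: [-180.0, 0.0, 84.4]
force: [0.7, 0.1, 0.6]
grip_width: 0.0868
```

Call:
move_arm --pt "8.7 -3.6 1.5 0 0 0 0" --pt "8.7 -3.6 1.5 0 0 0 0" --pt "8.7 -3.6 1.5 0 0 0 0" --pt "8.7 0 0 0 0 0 0" --pt "8.7 0 0 0 0 0 0"

```text
time_s: 10.78
tool_pos: [0.5455, -0.3484, 0.2298]
tool_rot: [-179.9, -0.1, 84.1]
force: [1.0, 1.6, 0.9]
grip_width: 0.0868
```

Call:
move_arm --pt "8.7 -3.6 1.5 0 0 0 0" --pt "8.7 0 0 0 0 0 0" --pt "8.7 0 0 0 0 0 0"

```text
time_s: 11.03
tool_pos: [0.5573, -0.3833, 0.2307]
tool_rot: [-179.9, -0.1, 84.3]
force: [-0.5, -0.0, -0.5]
grip_width: 0.0871
```

Run:
```python
from h import *
st()
c=cam("wrist");save(c,"f1.png",None,1.5)
st()
```

```text
t 11.03 tcp [ 0.5573 -0.3833  0.2307] rot [-1.7991e+02 -6.0000e-02  8.4320e+01] F [-0.5 -0.  -0.5] w 0.0871
t 11.08 tcp [ 0.5579 -0.3817  0.2315] rot [-1.7996e+02 -8.0000e-02  8.4430e+01] F [0.3 0.9 1.2] w 0.0869
```

View pics/f1.png

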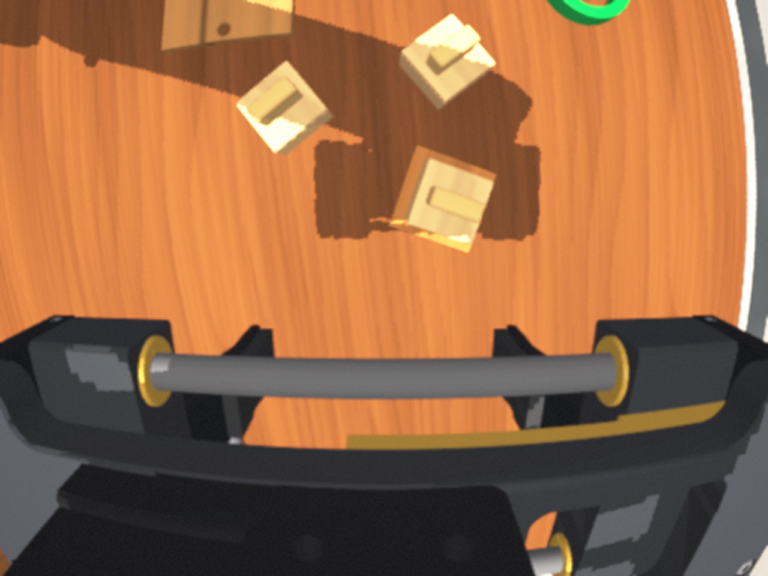

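Run:
```python
import cv2
im=cv2.imread("pics/f1.png")[0:260,150:510]
cv2.imwrite("pics/f2.png",cv2.resize(im,None,fx=2.2,fy=2.2,interpolation=cv2.INTER_CUBIC))
```

```text
(no output)
```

View pics/f2.png

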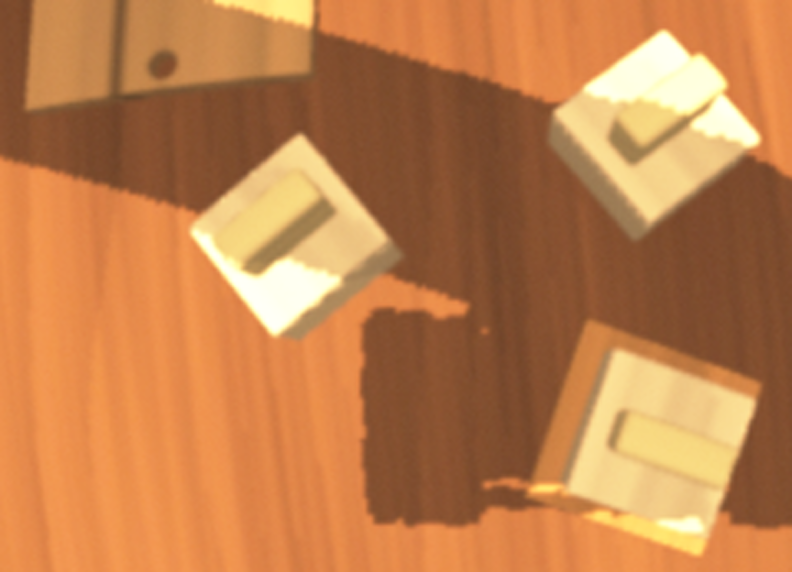

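Run:
```python
from h import *
c=cam("wrist")
k=lambda L:[(100+(a+.5)/3.3-.5,(b+.5)/3.3-.5) for a,b in L]
for nm,cor,z,bl in [("A",[(664,30),(760,138),(642,225),(552,118)],.042,(672,103)),("C",[(300,134),(402,250),(280,336),(192,231)],.042,(272,218)),("box",[(615,350),(757,398),(705,532),(568,487)],.048,(676,448))]:
    X=onz(c,k(cor),z)
    print(nm,np.round(X.mean(0),4),[round(float(np.linalg.norm(X[i]-X[i-1])),4) for i in range(4)],[round(float(np.degrees(np.arctan2(*(X[i]-X[i-1])[[1,0]]))%90),1) for i in range(4)],"block",np.round(onz(c,k([bl]),z+.03),4))
go(.615,-.228,.1,36)
```

```text
A [ 0.622  -0.2275  0.042 ] [0.0513, 0.0498, 0.0526, 0.0473] [36.4, 34.9, 33.7, 33.3] block [[ 0.6228 -0.2283  0.072 ]]
C [ 0.4976 -0.2532  0.042 ] [0.0493, 0.055, 0.0498, 0.0496] [34.4, 33.8, 28.1, 33.4] block [[ 0.4982 -0.2521  0.072 ]]
box [ 0.613  -0.3352  0.048 ] [0.0477, 0.0498, 0.0483, 0.0484] [66.1, 67.6, 64.4, 66.9] block [[ 0.6126 -0.3355  0.078 ]]
t 11.13 tcp [ 0.5582 -0.381   0.232 ] rot [ 1.800e+02 -7.000e-02  8.449e+01] F [ 0.4  0.6 -0.3] w 0.0870
shift cm [15.76  4.19 13.22] turn rad [-0.    -0.001  0.846] q [53. 19.]
```

Call:
move_arm --pt "5 3.17 0.97 0.5 0 0 0" --pt "5 3.17 0.97 0.5 0 0 0" --pt "5 3.17 0.97 0.5 0 0 0" --pt "5 3.17 0.97 0.5 0 0 0" --pt "5 3.17 0.97 0.5 0 0 0"

```text
time_s: 11.55
tool_pos: [0.6219, -0.2263, 0.2079]
tool_rot: [179.9, 0.0, 84.5]
force: [0.5, 0.2, 0.0]
grip_width: 0.0616
```

Call:
move_arm --pt "5 0 0 0 0 0 0.122" --pt "5 0 0 0 0 0 0.122" --pt "5 0 0 0 0 0 0.122" --pt "5 0 0 0 0 0 0.122" --pt "5 0 0 0 0 0 0.122"

```text
time_s: 11.97
tool_pos: [0.6216, -0.2276, 0.208]
tool_rot: [180.0, -0.0, 49.3]
force: [1.0, -0.7, -0.1]
grip_width: 0.0504
```

Call:
move_arm --pt "5 0 0 0 0 0 0.122" --pt "5 0 0 0 0 0 0.122" --pt "5 0 0 0 0 0 0.01" --pt "5 0 0 0 0 0 0" --pt "5 0 0 0 0 0 0"

```text
time_s: 12.38
tool_pos: [0.6216, -0.2288, 0.2075]
tool_rot: [180.0, -0.0, 35.1]
force: [0.8, 1.1, 0.7]
grip_width: 0.0501
```

Run:
```python
from h import *
go(.6215,-.228,.072,35)
c=cam("wrist");save(c,"g1.png")
```

```text
t 12.38 tcp [ 0.6216 -0.2288  0.2075] rot [ 1.7998e+02 -2.0000e-02  3.5130e+01] F [0.8 1.1 0.7] w 0.0501
shift cm [ 0.04 -0.08 13.55] turn rad [ 0.    -0.     0.002] q [ 36. -43.]
```

View pics/g1.png

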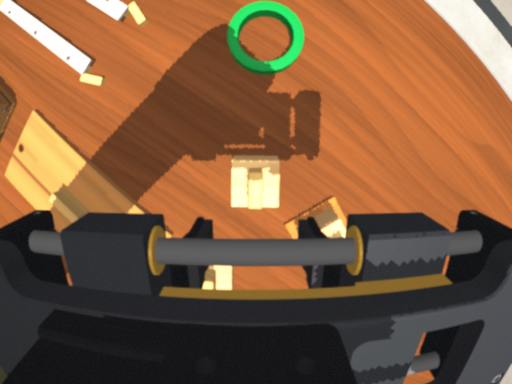

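Run:
```python
from h import *
c=cam("wrist");save(c,"g2.png",(210,140,370,240),5)
print(proj(c,[[.6215,-.228,.072],[.6215,-.228,.042]]))
```

```text
[[253.45099555 190.56228229]
 [253.57480831 183.62347448]]
```

View pics/g2.png

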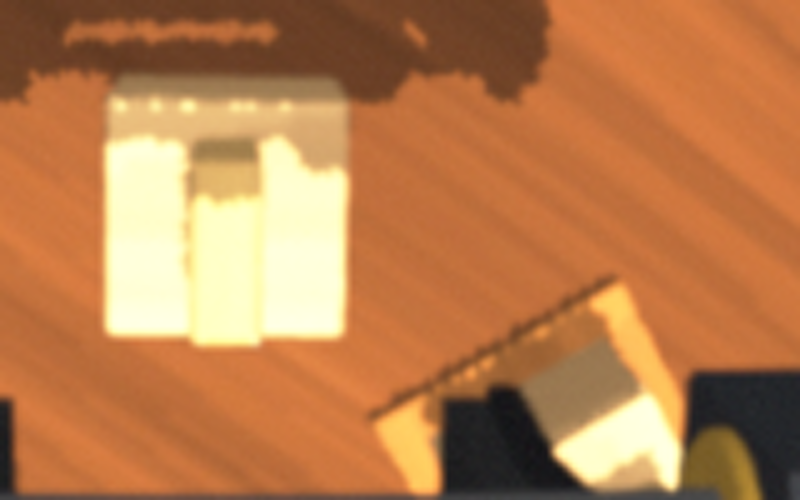

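Call:
move_arm --pt "5 0 0.05 3.0 0 0 0" --pt "5 0 0 3.0 0 0 0" --pt "5 0 0 3.0 0 0 0" --pt "5 0 0 2.5 0 0 0" --pt "5 0 0 1.5 0 0 0"

```text
time_s: 12.9
tool_pos: [0.6199, -0.2298, 0.0735]
tool_rot: [-179.8, 0.1, 35.0]
force: [-0.0, 0.1, 0.0]
grip_width: 0.05
```

Call:
move_arm --pt "5 0 0 0.5 0 0 0" --pt "1 0 0 0 0 0 0" --pt "1 0 0 0 0 0 0" --pt "1 0 0 0 0 0 0" --pt "1 0 0 0 0 0 0" --force 25

```text
time_s: 13.32
tool_pos: [0.623, -0.2307, 0.0739]
tool_rot: [179.9, -0.1, 34.9]
force: [-0.3, 0.1, -0.4]
grip_width: 0.0311
```

Call:
move_arm --pt "1 0 0 0 0 0 0" --pt "1 0 0 0 0 0 0" --pt "1 0 0 0 0 0 0" --pt "1 0 0 0 0 0 0"

```text
time_s: 13.65
tool_pos: [0.622, -0.2302, 0.0724]
tool_rot: [180.0, -0.0, 34.9]
force: [-0.6, 0.1, 0.5]
grip_width: 0.0137
```

Call:
move_arm --pt "1 0 0 0 0 0 0" --pt "1 0 0 -0.5 0 0 0" --pt "1 0 0 -1.0 0 0 0" --pt "1 0 0 0 0 0 0"

```text
time_s: 13.98
tool_pos: [0.623, -0.2308, 0.0892]
tool_rot: [179.9, -0.1, 34.9]
force: [1.1, 0.1, -1.0]
grip_width: 0.0137
```

Call:
move_arm --pt "1 0 0 -3 0 0 0" --pt "1 0 0 -3 0 0 0" --pt "1 0 0 -3 0 0 0" --pt "1 0 0 -4 0 0 0" --pt "1 0 0 0 0 0 0"

```text
time_s: 14.4
tool_pos: [0.6259, -0.2313, 0.2268]
tool_rot: [179.3, -0.5, 34.9]
force: [2.3, -0.3, 1.0]
grip_width: 0.0136
```

Run:
```python
from h import *
go(.4798,.3261,.215,84.2)
c=cam("wrist");save(c,"g3.png")
```

```text
t 14.40 tcp [ 0.6259 -0.2313  0.2268] rot [179.31  -0.47  34.87] F [ 2.3 -0.3  1. ] w 0.0136
shift cm [ 19.87 -54.1    0.69] turn rad [ 0.015 -0.003 -0.861] q [ 36. -43.]
```

View pics/g3.png

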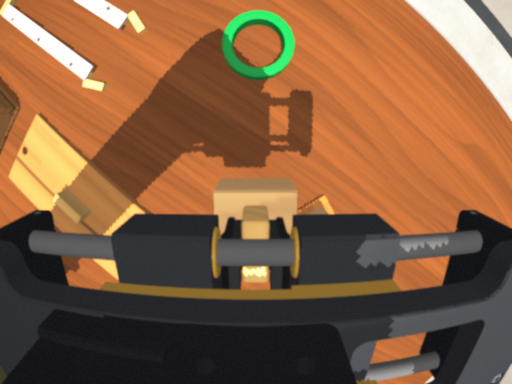

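Cover A is held, with no tray below it. I'll turn to 84° first, then travel.

Call:
move_arm --pt "1 0 0 0 0 0 -0.122" --pt "1 0 0 0 0 0 -0.122" --pt "1 0 0 0 0 0 -0.122" --pt "1 0 0 0 0 0 -0.122" --pt "1 0 0 0 0 0 -0.122"

```text
time_s: 14.87
tool_pos: [0.6213, -0.2303, 0.2159]
tool_rot: [-179.9, 0.0, 70.2]
force: [0.4, -0.6, -1.2]
grip_width: 0.0138
```

Call:
move_arm --pt "1 0 0 0 0 0 -0.122" --pt "1 0 0 0 0 0 -0.122" --pt "1 0 0 0 0 0 -0.007" --pt "1 0 0 0 0 0 0"

```text
time_s: 15.2
tool_pos: [0.6214, -0.2305, 0.2161]
tool_rot: [-179.9, -0.0, 84.0]
force: [0.2, -0.3, -1.9]
grip_width: 0.0136
```

Run:
```python
from h import *
go(.4798,.3261,.215,84.2)
```

```text
t 15.20 tcp [ 0.6214 -0.2305  0.2161] rot [-1.7993e+02 -2.0000e-02  8.4040e+01] F [ 0.2 -0.3 -1.9] w 0.0136
shift cm [ 53.88 -19.87   0.16] turn rad [-0.001 -0.    -0.003] q [42.  3.]
```

Call:
move_arm --pt "1 3.6 -1.3 0 0 0 0" --pt "1 3.6 -1.3 0 0 0 0" --pt "1 3.6 -1.3 0 0 0 0" --pt "1 3.6 -1.3 0 0 0 0" --pt "1 3.6 -1.3 0 0 0 0"

```text
time_s: 15.62
tool_pos: [0.5745, -0.0431, 0.2168]
tool_rot: [-180.0, 0.0, 84.0]
force: [1.1, 0.5, -1.5]
grip_width: 0.0138
```

Call:
move_arm --pt "1 3.6 -1.3 0 0 0 0" --pt "1 3.6 -1.3 0 0 0 0" --pt "1 3.6 -1.3 0 0 0 0" --pt "1 3.6 -1.3 0 0 0 0" --pt "1 3.6 -1.3 0 0 0 0"

```text
time_s: 16.03
tool_pos: [0.528, 0.1424, 0.2171]
tool_rot: [180.0, 0.0, 84.0]
force: [0.1, -0.3, -3.0]
grip_width: 0.0138
```

Call:
move_arm --pt "1 3.6 -1.3 0 0 0 0" --pt "1 3.6 -1.3 0 0 0 0" --pt "1 3.6 -1.3 0 0 0 0" --pt "1 3.4 -1.3 0 0 0 0" --pt "1 0 0 0 0 0 0"

```text
time_s: 16.45
tool_pos: [0.4864, 0.297, 0.2176]
tool_rot: [-179.9, -0.4, 84.7]
force: [-1.4, 1.2, -0.5]
grip_width: 0.0139
```

Call:
move_arm --pt "1 0 0 0 0 0 0" --pt "1 0 0 0 0 0 0"

```text
time_s: 16.62
tool_pos: [0.4915, 0.2869, 0.2167]
tool_rot: [180.0, 0.1, 84.1]
force: [0.2, 0.1, -1.6]
grip_width: 0.0137
```

Run:
```python
from h import *
go(.4798,.3261,.080,84.2)
c=cam("wrist");save(c,"h1.png")
c=cam("top");save(c,"h2.png",(40,130,296,322),3)
```

```text
t 16.62 tcp [0.4915 0.2869 0.2167] rot [1.800e+02 7.000e-02 8.412e+01] F [ 0.2  0.1 -1.6] w 0.0137
shift cm [ 3.8  -1.56 13.66] turn rad [ 0.     0.001 -0.001] q [  9. -48.]
```

View pics/h1.png

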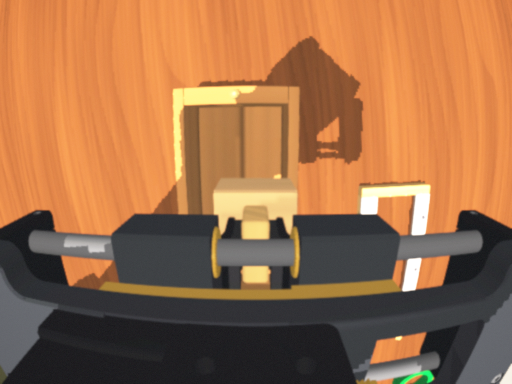

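View pics/h2.png

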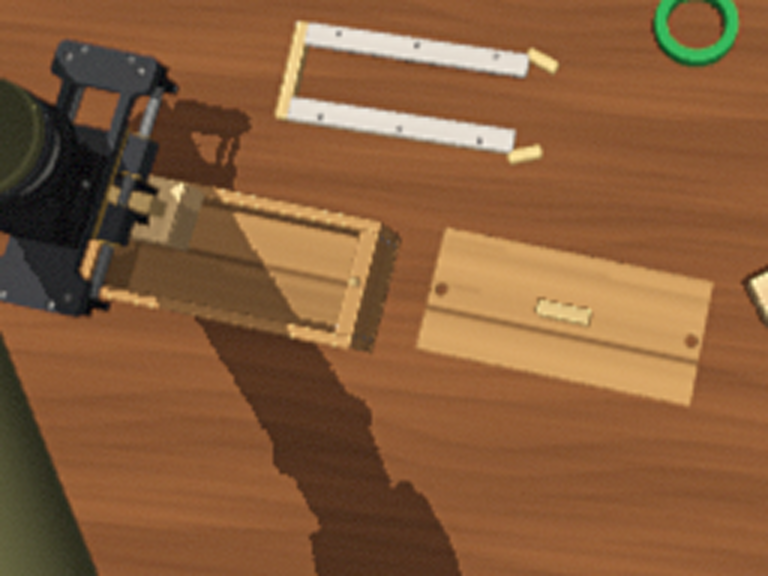

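Call:
move_arm --pt "1 1.9 -0.8 0 0 0 0" --pt "1 1.9 -0.8 0 0 0 0" --pt "1 0 0 0 0 0 0" --pt "1 0 0 2.0 0 0 0" --pt "1 0 0 2.0 0 0 0"

```text
time_s: 17.13
tool_pos: [0.481, 0.326, 0.1776]
tool_rot: [179.8, -0.0, 84.0]
force: [1.6, 0.2, -1.6]
grip_width: 0.0138
```

Run:
```python
from h import *
go(.4798,.3261,.080,84.2)
c=cam("wrist");save(c,"h3.png")
```

```text
t 17.13 tcp [0.481  0.326  0.1776] rot [ 1.7983e+02 -5.0000e-02  8.4040e+01] F [ 1.6  0.2 -1.6] w 0.0138
shift cm [-0.01 -0.15  9.76] turn rad [ 0.003 -0.001 -0.003] q [  5. -54.]
```

View pics/h3.png

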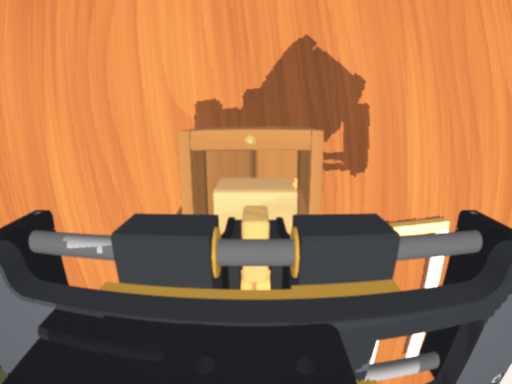

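Call:
move_arm --pt "1 0 0 2.5 0 0 0" --pt "1 0 0 2.5 0 0 0" --pt "1 0 0 2.0 0 0 0" --pt "1 0 0 1.5 0 0 0" --pt "1 0 0 0.7 0 0 0"

```text
time_s: 17.6
tool_pos: [0.4792, 0.3242, 0.0829]
tool_rot: [-179.9, 0.2, 84.0]
force: [-0.2, 0.1, -1.5]
grip_width: 0.0142
```

Call:
move_arm --pt "1 0 0 0.5 0 0 0" --pt "1 0 0 0 0 0 0" --pt "1 0 0 0 0 0 0"

```text
time_s: 17.85
tool_pos: [0.4803, 0.3267, 0.081]
tool_rot: [179.9, -0.0, 84.1]
force: [-0.1, -0.8, -0.9]
grip_width: 0.0138
```

Call:
move_arm --pt "3.5 0 0 0 0 0 0" --pt "3.5 0 0 0 0 0 0" --pt "3.5 0 0 0 0 0 0" --pt "3.5 0 0 0 0 0 0" --pt "3.5 0 0 -1.0 0 0 0"

```text
time_s: 18.27
tool_pos: [0.4783, 0.326, 0.0888]
tool_rot: [-179.9, 0.1, 84.2]
force: [-0.0, -0.8, 0.7]
grip_width: 0.033
```

Call:
move_arm --pt "3.5 0 0 -3.0 0 0 0" --pt "3.5 0 0 -3.5 0 0 0" --pt "3.5 0 0 -3.5 0 0 0" --pt "3.5 0 0 -3.5 0 0 0" --pt "5 0 0 0 0 0 0"

```text
time_s: 18.68
tool_pos: [0.4818, 0.33, 0.2334]
tool_rot: [179.4, -0.4, 84.2]
force: [0.4, 1.2, 2.1]
grip_width: 0.0373
```

Run:
```python
from h import *
go(.497,-.2525,.21,84.2)
c=cam("wrist");save(c,"i1.png")
```

```text
t 18.68 tcp [0.4818 0.33   0.2334] rot [179.42  -0.41  84.24] F [0.4 1.2 2.1] w 0.0373
shift cm [-57.82   7.34   1.99] turn rad [ 0.01  -0.007  0.001] q [  6. -53.]
```

View pics/i1.png

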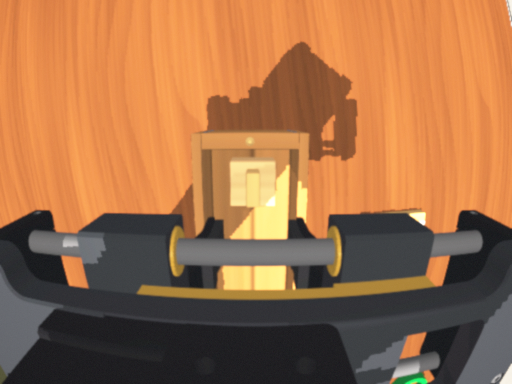

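Call:
move_arm --pt "5 -3.85 0.5 0 0 0 0" --pt "5 -3.85 0.5 0 0 0 0" --pt "5 -3.85 0.5 0 0 0 0" --pt "5 -3.85 0.5 0 0 0 0" --pt "5 -3.85 0.5 0 0 0 0"

```text
time_s: 19.15
tool_pos: [0.4839, 0.1309, 0.2244]
tool_rot: [-180.0, 0.0, 84.2]
force: [0.2, -0.5, 0.0]
grip_width: 0.0499
```

Call:
move_arm --pt "5 -3.85 0.5 0 0 0 0" --pt "5 -3.85 0.5 0 0 0 0" --pt "5 -3.85 0.5 0 0 0 0" --pt "5 -3.85 0.5 0 0 0 0" --pt "5 -3.85 0.5 0 0 0 0"

```text
time_s: 19.57
tool_pos: [0.4893, -0.0631, 0.2246]
tool_rot: [-180.0, 0.0, 84.2]
force: [1.6, -0.1, 0.2]
grip_width: 0.0497
```

Call:
move_arm --pt "5 -3.85 0.5 0 0 0 0" --pt "5 -3.85 0.5 0 0 0 0" --pt "5 -3.85 0.5 0 0 0 0" --pt "5 -3.85 0.5 0 0 0 0" --pt "5 -3.85 0.5 0 0 0 0"

```text
time_s: 19.98
tool_pos: [0.4949, -0.2569, 0.2244]
tool_rot: [-179.9, -0.0, 84.2]
force: [0.5, -0.7, 0.3]
grip_width: 0.05
```

Call:
move_arm --pt "5 0 0 0 0 0 0.125" --pt "5 0 0 0 0 0 0.125" --pt "5 0 0 0 0 0 0.125" --pt "5 0 0 0 0 0 0.125" --pt "5 0 0 0 0 0 0.125"

```text
time_s: 20.4
tool_pos: [0.4951, -0.255, 0.2241]
tool_rot: [-179.9, 0.0, 48.1]
force: [-0.1, -0.5, -0.6]
grip_width: 0.0501
```

Call:
move_arm --pt "5 0 0 0 0 0 0.125" --pt "5 0 0 0 0 0 0.125" --pt "5 0 0 0 0 0 0.01" --pt "5 0 0 0 0 0 0" --pt "5 0 0 0 0 0 0"

```text
time_s: 20.82
tool_pos: [0.4955, -0.255, 0.2246]
tool_rot: [-180.0, 0.0, 33.7]
force: [0.8, -0.2, 0.0]
grip_width: 0.0501
```

Run:
```python
from h import *
go(.497,-.2525,.21,33.5)
c=cam("wrist");save(c,"i2.png",None,1.5)
print(proj(c,[[.497,-.2525,.072]])*1.5)
```

```text
t 20.82 tcp [ 0.4955 -0.255   0.2246] rot [-1.7996e+02  2.0000e-02  3.3690e+01] F [ 0.8 -0.2  0. ] w 0.0501
shift cm [ 0.27 -0.13  1.46] turn rad [-0.001  0.     0.003] q [ 44. -35.]
[[380.13593761 276.50603268]]
```

View pics/i2.png

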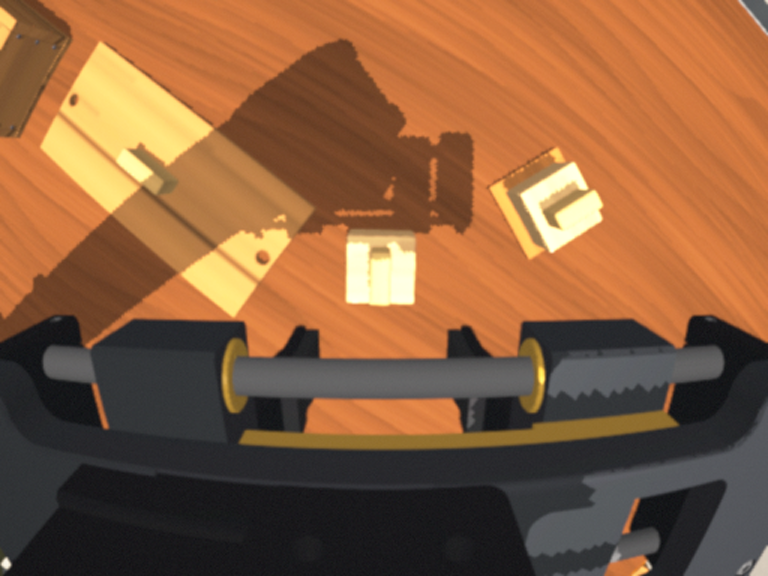

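Call:
move_arm --pt "5 0.1 -0.1 3.5 0 0 0" --pt "5 0 0 3.5 0 0 0" --pt "5 0 0 3.5 0 0 0" --pt "5 0 0 3.0 0 0 0" --pt "5 0 0 1.5 0 0 0"

```text
time_s: 21.28
tool_pos: [0.4934, -0.2527, 0.0709]
tool_rot: [-179.7, 0.2, 33.6]
force: [-0.2, 0.1, 0.3]
grip_width: 0.0498
```

Call:
move_arm --pt "5 0 0 0.3 0 0 0" --pt "1 0 0 0 0 0 0" --pt "1 0 0 0 0 0 0" --pt "1 0 0 0 0 0 0" --pt "1 0 0 0 0 0 0"

```text
time_s: 21.7
tool_pos: [0.4971, -0.2545, 0.0738]
tool_rot: [179.8, -0.1, 33.5]
force: [0.5, -0.2, -0.1]
grip_width: 0.0311
```

Call:
move_arm --pt "1 0 0 0 0 0 0" --pt "1 0 0 0 0 0 0" --pt "1 0 0 0 0 0 0" --pt "1 0 0 0 0 0 0" --pt "1 0 0 0 0 0 0"

```text
time_s: 22.12
tool_pos: [0.4962, -0.2538, 0.0724]
tool_rot: [180.0, -0.0, 33.5]
force: [-0.4, 0.7, 4.1]
grip_width: 0.0138
```

Call:
move_arm --pt "1 0 0 -0.5 0 0 0" --pt "1 0 0 -1.0 0 0 0" --pt "1 0 0 0 0 0 0" --pt "1 0 0 0 0 0 0"

```text
time_s: 22.45
tool_pos: [0.4965, -0.2543, 0.0879]
tool_rot: [179.9, -0.0, 33.5]
force: [0.7, -0.0, -0.8]
grip_width: 0.0136
```

Call:
move_arm --pt "1 0 0 -3.5 0 0 0" --pt "1 0 0 -3.5 0 0 0" --pt "1 0 0 -3.5 0 0 0" --pt "1 0 0 -2.5 0 0 0" --pt "1 0 0 0 0 0 -0.12"

```text
time_s: 22.87
tool_pos: [0.499, -0.2552, 0.2235]
tool_rot: [179.4, -0.2, 40.4]
force: [1.5, -1.3, -1.2]
grip_width: 0.0138
```

Call:
move_arm --pt "1 0 0 0 0 0 -0.125" --pt "1 0 0 0 0 0 -0.125" --pt "1 0 0 0 0 0 -0.125" --pt "1 0 0 0 0 0 -0.125" --pt "1 0 0 0 0 0 -0.125"

```text
time_s: 23.28
tool_pos: [0.4957, -0.2538, 0.2167]
tool_rot: [-180.0, 0.0, 76.5]
force: [0.3, -0.2, -1.7]
grip_width: 0.0138
```

Call:
move_arm --pt "1 0 0 0 0 0 -0.125" --pt "1 0 0 0 0 0 -0.017" --pt "1 0 0 0 0 0 0" --pt "1 0 0 0 0 0 0"

```text
time_s: 23.62
tool_pos: [0.4959, -0.2539, 0.2169]
tool_rot: [-180.0, 0.0, 84.2]
force: [-0.6, 0.2, -1.5]
grip_width: 0.0136
```

Run:
```python
from h import *
go(.4725,.2545,.21,84.2)
```

```text
t 23.62 tcp [ 0.4959 -0.2539  0.2169] rot [-179.99    0.     84.15] F [-0.6  0.2 -1.5] w 0.0136
shift cm [50.34 -7.5   0.69] turn rad [-0.     0.    -0.001] q [48. 15.]
```

Call:
move_arm --pt "1 3.87 -0.57 0 0 0 0" --pt "1 3.87 -0.57 0 0 0 0" --pt "1 3.87 -0.57 0 0 0 0" --pt "1 3.87 -0.57 0 0 0 0" --pt "1 3.87 -0.57 0 0 0 0"

```text
time_s: 24.03
tool_pos: [0.4863, -0.0568, 0.2171]
tool_rot: [180.0, 0.0, 84.2]
force: [1.2, 0.4, -0.8]
grip_width: 0.0139
```

Call:
move_arm --pt "1 3.87 -0.57 0 0 0 0" --pt "1 3.87 -0.57 0 0 0 0" --pt "1 3.87 -0.57 0 0 0 0" --pt "1 3.87 -0.57 0 0 0 0" --pt "1 3.87 -0.57 0 0 0 0"

```text
time_s: 24.45
tool_pos: [0.4771, 0.1386, 0.2174]
tool_rot: [179.9, 0.0, 84.2]
force: [1.9, 1.2, -1.7]
grip_width: 0.0137
```

Call:
move_arm --pt "1 3.87 -0.57 0 0 0 0" --pt "1 3.87 -0.57 0 0 0 0" --pt "1 3.87 -0.57 0 0 0 0" --pt "1 0 0 0 0 0 0" --pt "1 0 0 0 0 0 0"

```text
time_s: 24.87
tool_pos: [0.4707, 0.2572, 0.2171]
tool_rot: [-180.0, -0.1, 84.6]
force: [0.8, -1.6, -2.0]
grip_width: 0.0135
```

Run:
```python
from h import *
go(.4725,.2545,.08,84.2)
c=cam("wrist");save(c,"j1.png")
```

```text
t 24.87 tcp [0.4707 0.2572 0.2171] rot [-1.7996e+02 -7.0000e-02  8.4570e+01] F [ 0.8 -1.6 -2. ] w 0.0135
shift cm [-0.27  0.22 13.7 ] turn rad [-0.001 -0.001  0.006] q [ 15. -43.]
```

View pics/j1.png

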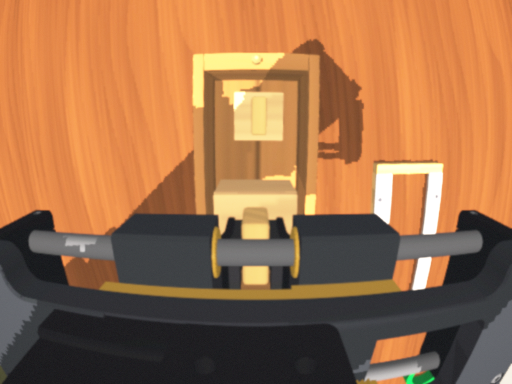

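Call:
move_arm --pt "1 -0.2 0.2 2.5 0 0 0" --pt "1 0 0 3 0 0 0" --pt "1 0 0 3 0 0 0" --pt "1 0 0 2.5 0 0 0" --pt "1 0 0 1.5 0 0 0"

```text
time_s: 25.33
tool_pos: [0.4731, 0.2482, 0.0889]
tool_rot: [-179.8, 0.2, 84.0]
force: [0.5, 0.4, -2.6]
grip_width: 0.014
```

Call:
move_arm --pt "1 0 0 0.8 0 0 0" --pt "1 0 0 0.3 0 0 0" --pt "1 0 0 0 0 0 0" --pt "1 0 0 0 0 0 0"

```text
time_s: 25.67
tool_pos: [0.4749, 0.2511, 0.0818]
tool_rot: [179.9, -0.0, 84.2]
force: [0.6, -0.0, -1.6]
grip_width: 0.0138
```

Call:
move_arm --pt "1 0 0 0.1 0 0 0" --pt "3.5 0 0 0 0 0 0" --pt "3.5 0 0 0 0 0 0" --pt "3.5 0 0 0 0 0 0" --pt "3.5 0 0 0 0 0 0"

```text
time_s: 26.08
tool_pos: [0.474, 0.252, 0.0803]
tool_rot: [180.0, -0.0, 84.3]
force: [0.7, 0.5, 0.8]
grip_width: 0.0309
```

Call:
move_arm --pt "3.5 0 0 -1.5 0 0 0" --pt "3.5 0 0 -3.5 0 0 0" --pt "3.5 0 0 -3.5 0 0 0" --pt "3.5 0 0 -3.5 0 0 0" --pt "5 0 0 -2 0 0 0"

```text
time_s: 26.5
tool_pos: [0.4747, 0.2531, 0.224]
tool_rot: [179.8, -0.1, 84.4]
force: [0.6, 0.2, 0.1]
grip_width: 0.0373
```

Run:
```python
from h import *
go(.6125,-.3355,.22,84.2)
c=cam("wrist");save(c,"j2.png",None,1.5)
```

```text
t 26.50 tcp [0.4747 0.2531 0.224 ] rot [ 1.7975e+02 -1.2000e-01  8.4360e+01] F [0.6 0.2 0.1] w 0.0373
shift cm [-57.22  19.49   0.37] turn rad [ 0.004 -0.002  0.003] q [ 16. -43.]
```

View pics/j2.png

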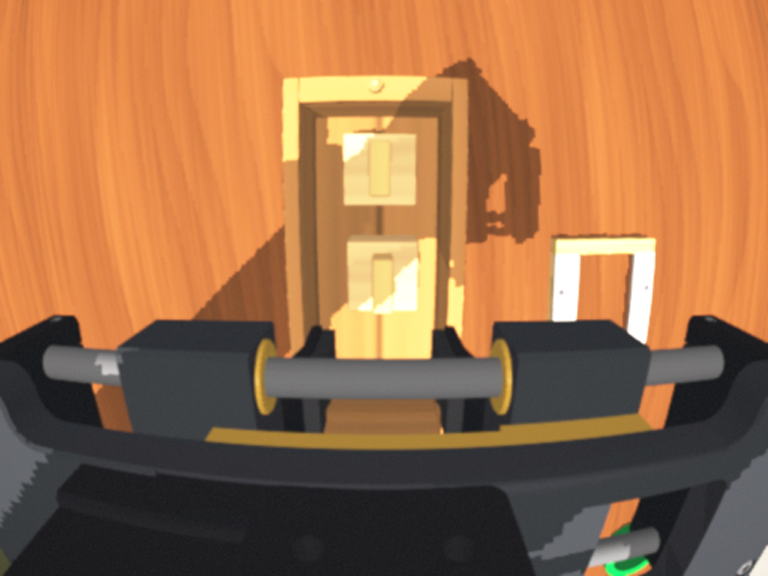

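Call:
move_arm --pt "5 -3.6 1.22 0 0 0 0" --pt "5 -3.6 1.22 0 0 0 0" --pt "5 -3.6 1.22 0 0 0 0" --pt "5 -3.6 1.22 0 0 0 0" --pt "5 -3.6 1.22 0 0 0 0"

```text
time_s: 26.97
tool_pos: [0.5167, 0.065, 0.2201]
tool_rot: [180.0, 0.0, 84.3]
force: [0.3, 0.5, 0.6]
grip_width: 0.0498
```

Call:
move_arm --pt "5 -3.6 1.22 0 0 0 0" --pt "5 -3.6 1.22 0 0 0 0" --pt "5 -3.6 1.22 0 0 0 0" --pt "5 -3.6 1.22 0 0 0 0" --pt "5 -3.6 1.22 0 0 0 0"

```text
time_s: 27.38
tool_pos: [0.5596, -0.1203, 0.2199]
tool_rot: [180.0, 0.0, 84.3]
force: [0.5, 1.1, 0.2]
grip_width: 0.05
```

Call:
move_arm --pt "5 -3.6 1.22 0 0 0 0" --pt "5 -3.6 1.22 0 0 0 0" --pt "5 -3.6 1.22 0 0 0 0" --pt "5 -3.6 1.22 0 0 0 0" --pt "5 -3.6 1.22 0 0 0 0"

```text
time_s: 27.8
tool_pos: [0.6026, -0.3054, 0.2196]
tool_rot: [-180.0, 0.0, 84.3]
force: [1.2, 0.2, 0.2]
grip_width: 0.05
```

Call:
move_arm --pt "5 -3.2 1.2 0 0 0 0" --pt "5 0 0 0 0 0 -0.125" --pt "5 0 0 0 0 0 -0.125" --pt "5 0 0 0 0 0 -0.125" --pt "5 0 0 0 0 0 -0.125"

```text
time_s: 28.22
tool_pos: [0.6113, -0.3366, 0.2193]
tool_rot: [-180.0, -0.0, 113.3]
force: [0.3, 0.6, -0.2]
grip_width: 0.0502
```

Call:
move_arm --pt "5 0 0 0 0 0 -0.125" --pt "5 0 0 0 0 0 -0.125" --pt "5 0 0 0 0 0 -0.125" --pt "5 0 0 0 0 0 -0.125" --pt "5 0 0 0 0 0 -0.125"

```text
time_s: 28.63
tool_pos: [0.6112, -0.3365, 0.2195]
tool_rot: [-180.0, -0.0, 149.1]
force: [0.1, 0.4, -0.5]
grip_width: 0.0502
```

Call:
move_arm --pt "5 0 0 0 0 0 -0.11" --pt "5 0 0 0 0 0 0" --pt "5 0 0 0 0 0 0"

```text
time_s: 28.88
tool_pos: [0.6112, -0.3366, 0.2196]
tool_rot: [180.0, -0.0, 154.9]
force: [0.8, 0.2, -0.2]
grip_width: 0.05
```

Run:
```python
from h import *
go(.6125,-.3355,.078,155)
c=cam("wrist");save(c,"k1.png",None,1.5)
print(proj(c,[[.6125,-.3355,.078]])*1.5)
```

```text
t 28.88 tcp [ 0.6112 -0.3366  0.2196] rot [ 1.7998e+02 -3.0000e-02  1.5491e+02] F [ 0.8  0.2 -0.2] w 0.0500
shift cm [-0.08  0.15 14.16] turn rad [ 0.    -0.    -0.002] q [55. 79.]
[[383.2873163  281.52492135]]
```

View pics/k1.png

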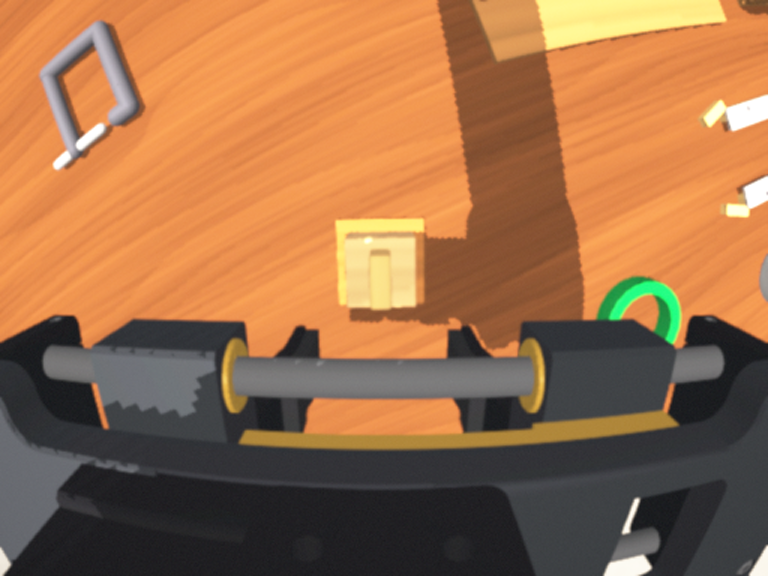

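Call:
move_arm --pt "5 0 0.05 3 0 0 0" --pt "5 0 0 3.5 0 0 0" --pt "5 0 0 3.5 0 0 0" --pt "5 0 0 2.5 0 0 0" --pt "5 0 0 1.3 0 0 0"

```text
time_s: 29.35
tool_pos: [0.6092, -0.3354, 0.0777]
tool_rot: [-180.0, -0.3, 155.0]
force: [-0.0, -0.1, -0.4]
grip_width: 0.0497
```

Call:
move_arm --pt "5 0 0 0.3 0 0 0" --pt "1 0 0 0 0 0 0" --pt "1 0 0 0 0 0 0" --pt "1 0 0 0 0 0 0" --pt "1 0 0 0 0 0 0"

```text
time_s: 29.77
tool_pos: [0.6127, -0.3365, 0.0813]
tool_rot: [-180.0, 0.2, 155.1]
force: [0.3, 0.4, -0.2]
grip_width: 0.0313
```

Call:
move_arm --pt "1 0 0 0 0 0 0" --pt "1 0 0 0 0 0 0" --pt "1 0 0 0 0 0 0" --pt "1 0 0 0 0 0 0" --pt "1 0 0 0 0 0 0"

```text
time_s: 30.18
tool_pos: [0.6112, -0.3378, 0.0798]
tool_rot: [-179.9, 0.1, 155.0]
force: [-2.5, -2.4, 4.1]
grip_width: 0.0138
```

Run:
```python
from h import *
go(.652,-.09,.08,177)
```

```text
t 30.18 tcp [ 0.6112 -0.3378  0.0798] rot [-1.7989e+02  6.0000e-02  1.5502e+02] F [-2.5 -2.4  4.1] w 0.0138
shift cm [ 6.77 24.18 -0.08] turn rad [-0.002  0.001 -0.384] q [54. 76.]
```

Call:
move_arm --pt "1 0 0 0 0 0 -0.096" --pt "1 0 0 0 0 0 -0.096" --pt "1 0 0 0 0 0 -0.096" --pt "1 0 0 0 0 0 -0.096" --pt "1 0 0 0 0 0 0"

```text
time_s: 30.6
tool_pos: [0.6123, -0.3354, 0.0796]
tool_rot: [179.9, 0.1, 177.2]
force: [0.4, -0.1, 3.7]
grip_width: 0.014
```

Run:
```python
from h import *
go(.653,-.10,.08,177)
```

```text
t 30.60 tcp [ 0.6123 -0.3354  0.0796] rot [1.7994e+02 9.0000e-02 1.7725e+02] F [ 0.4 -0.1  3.7] w 0.0140
shift cm [-2.940e+00  2.371e+01 -1.000e-02] turn rad [0.001 0.002 0.004] q [57. 96.]
```

Call:
move_arm --pt "1 -0.1 0.8 0 0 0 0" --pt "1 -0.2 1.6 0 0 0 0" --pt "1 -0.2 1.6 0 0 0 0" --pt "1 -0.2 1.6 0 0 0 0" --pt "1 -0.2 1.6 0 0 0 0"

```text
time_s: 31.02
tool_pos: [0.6244, -0.266, 0.0799]
tool_rot: [-179.8, 0.1, 176.9]
force: [-0.2, -2.1, -1.5]
grip_width: 0.0135
```

Call:
move_arm --pt "1 -0.2 1.6 0 0 0 0" --pt "1 -0.2 1.6 0 0 0 0" --pt "1 -0.2 1.6 0 0 0 0" --pt "1 -0.2 1.6 0 0 0 0" --pt "1 -0.2 1.6 0 0 0 0"

```text
time_s: 31.43
tool_pos: [0.6384, -0.1859, 0.0799]
tool_rot: [-179.8, 0.0, 177.0]
force: [-5.6, -15.8, 10.7]
grip_width: 0.0139
```

Call:
move_arm --pt "1 -0.2 1.6 0 0 0 0" --pt "1 -0.2 1.6 0 0 0 0" --pt "1 -0.2 1.6 0 0 0 0" --pt "1 -0.2 1.6 0 0 0 0" --pt "1 0 0 0 0 0 0"

```text
time_s: 31.85
tool_pos: [0.6498, -0.1154, 0.0793]
tool_rot: [179.8, 0.0, 177.4]
force: [0.3, 4.2, 7.4]
grip_width: 0.0135
```

Call:
move_arm --pt "1 0 0 0 0 0 0" --pt "1 0 0 0 0 0 0"

```text
time_s: 32.02
tool_pos: [0.6498, -0.1165, 0.0794]
tool_rot: [179.6, 0.0, 177.3]
force: [1.2, 2.6, 3.7]
grip_width: 0.0139
```

Run:
```python
from h import *
go(.653,-.10,.08,177)
c=cam("wrist");save(c,"l1.png",None,1.5)
c=cam("top");save(c,"l2.png",(120,110,320,260),4)
c=cam("side");save(c,"l3.png",(120,160,320,310),4)
```

```text
t 32.02 tcp [ 0.6498 -0.1165  0.0794] rot [1.7965e+02 2.0000e-02 1.7726e+02] F [1.2 2.6 3.7] w 0.0139
shift cm [-0.24  1.66 -0.05] turn rad [0.006 0.    0.005] q [42. 77.]
```

View pics/l1.png

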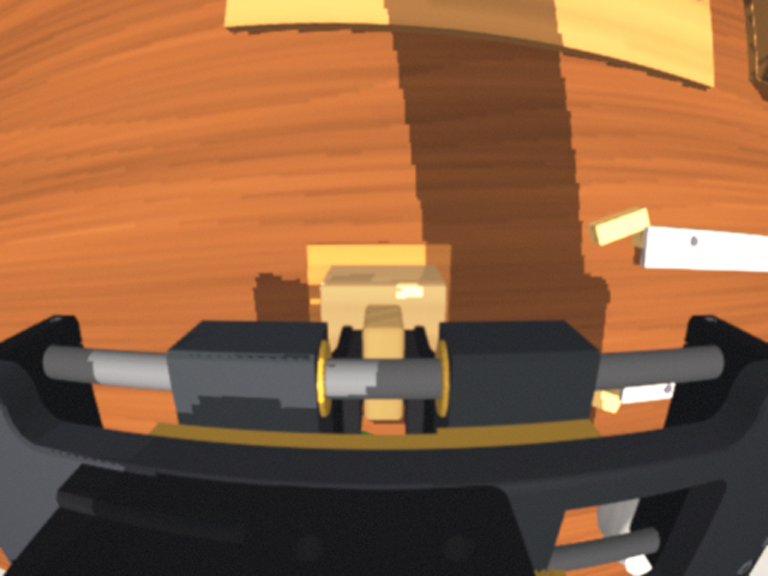

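View pics/l2.png

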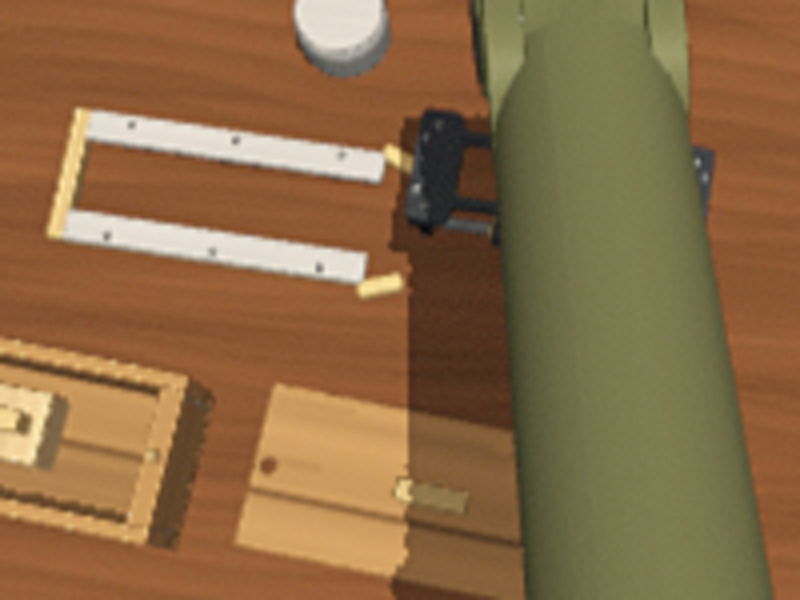

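View pics/l3.png

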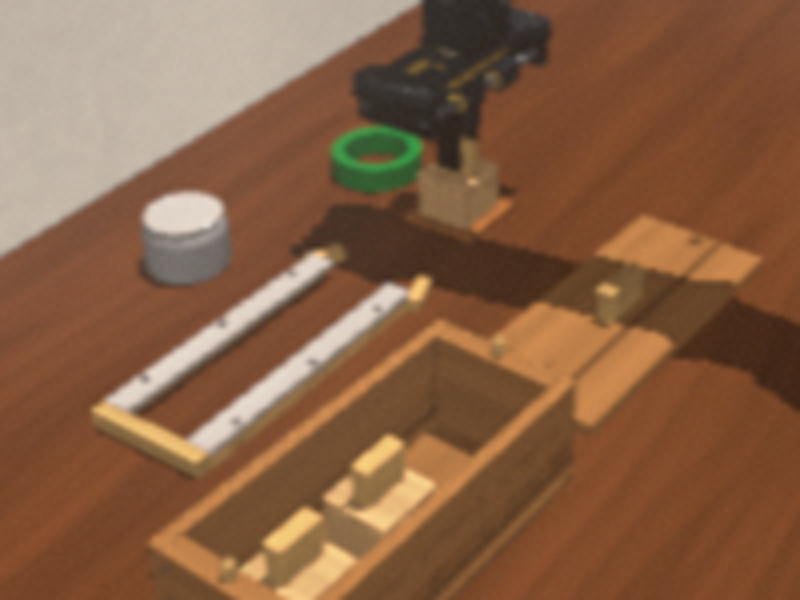

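Run:
```python
from h import *
c=cam("wrist");o=st()
save(c,"l4.png",(190,130,512,280),2.4)
k=lambda L:[((a+.5)/1.5-.5,(b+.5)/1.5-.5) for a,b in L]
X=onz(c,k([(307,244),(451,244)]),.006);print(np.round(X,4),np.linalg.norm(X[0]-X[1]))
m=X.mean(0);a=np.radians(o["tool_rot"][2])
print("foot centre",m+np.array([-np.cos(a)*.035,-np.sin(a)*.035,0]))
print(onz(c,k([(644,226),(641,265)]),.016))
```

```text
t 32.22 tcp [ 0.6498 -0.118   0.0794] rot [1.7972e+02 4.0000e-02 1.7718e+02] F [1.  3.5 5.5] w 0.0136
[[ 0.6142 -0.1516  0.006 ]
 [ 0.6177 -0.0824  0.006 ]] 0.06934723191843487
foot centre [ 0.65089339 -0.11872897  0.006     ]
[[0.60929136 0.01881649 0.016     ]
 [0.62968172 0.01830136 0.016     ]]
```

View pics/l4.png

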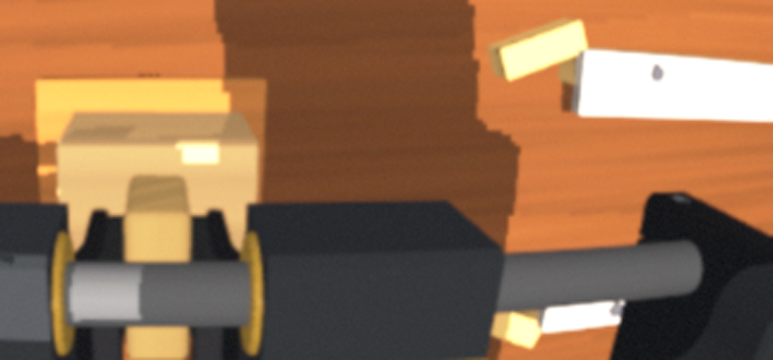

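Call:
move_arm --pt "1 -0.1 0.8 -0.1 0 0 0.003" --pt "1 -0.1 1.2 0 0 0 0" --pt "1 0 1.4 0 0 0 0" --pt "1 0 1.4 0 0 0 0" --pt "1 0 1.2 0 0 0 0"

```text
time_s: 32.63
tool_pos: [0.654, -0.0613, 0.0794]
tool_rot: [-180.0, -0.1, 176.9]
force: [-2.4, -10.1, 12.0]
grip_width: 0.014
```

Call:
move_arm --pt "1 0 1.2 0 0 0 0" --pt "1 0 1.2 0 0 0 0" --pt "1 0 1.0 0 0 0 0" --pt "1 0 0.6 0 0 0 0" --pt "1 0 0 0 0 0 0"

```text
time_s: 33.05
tool_pos: [0.6561, -0.0182, 0.0794]
tool_rot: [179.8, -0.1, 177.1]
force: [1.1, 1.4, -2.8]
grip_width: 0.0139
```

Run:
```python
from h import *
go(.665,.129,.08,177)
c=cam("wrist");save(c,"m1.png",None,1.5)
c=cam("side");save(c,"m2.png",(120,160,320,310),4)
```

```text
t 33.05 tcp [ 0.6561 -0.0182  0.0794] rot [ 1.7985e+02 -8.0000e-02  1.7713e+02] F [ 1.1  1.4 -2.8] w 0.0139
shift cm [-0.16 14.75 -0.02] turn rad [ 0.003 -0.001  0.002] q [34. 68.]
```

View pics/m1.png

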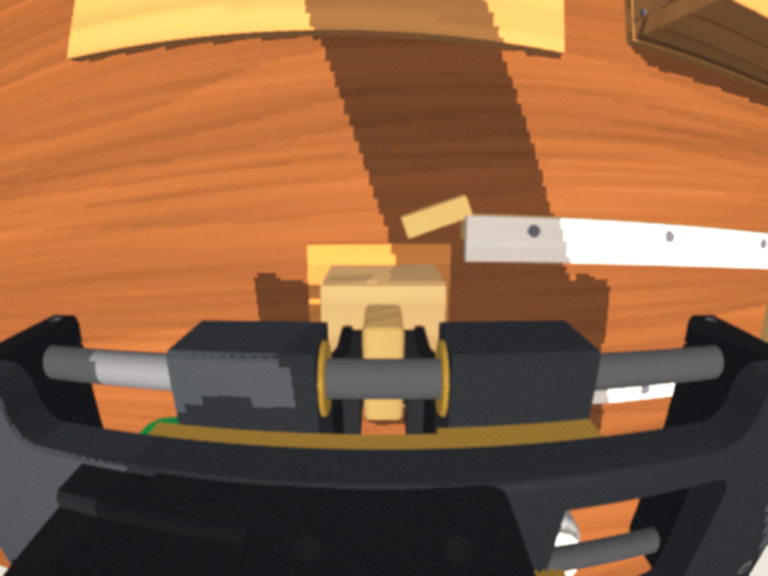

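View pics/m2.png

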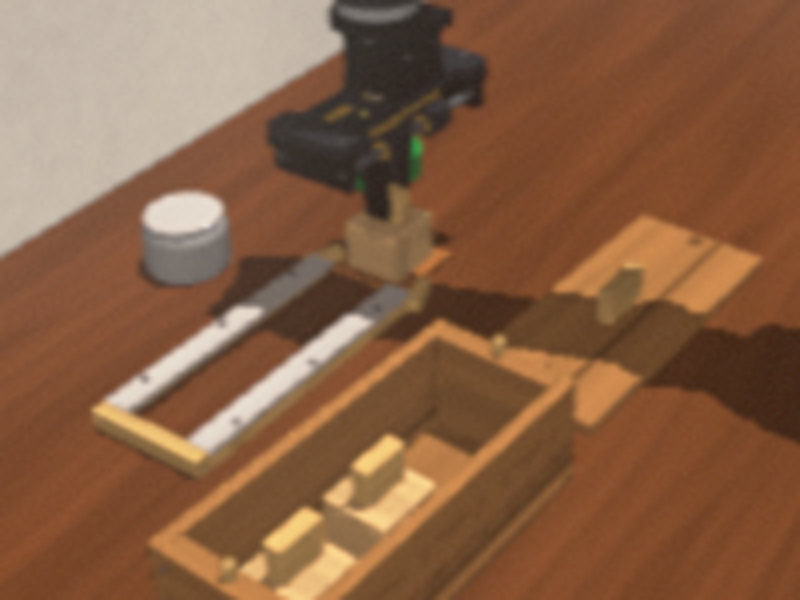

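Run:
```python
from h import *
c=cam("wrist");o=st()
k=lambda L:[((a+.5)/1.5-.5,(b+.5)/1.5-.5) for a,b in L]
X=onz(c,k([(307,244),(451,244)]),.006);print(np.round(X,4))
L=onz(c,k([(468,216),(464,261),(700,266),(700,225)]),.016);print(np.round(L,4))
R=Rt(o)
print("foot edge tool x",(R.T@(X-o["tool_pos"]).T)[:2].T)
print("lip tool xy",(R.T@(L-o["tool_pos"]).T)[:2].T)
```

```text
t 33.20 tcp [ 0.6564 -0.0218  0.0794] rot [ 1.7998e+02 -6.0000e-02  1.7693e+02] F [ 0.  -0.  -2.5] w 0.0139
[[ 0.6204 -0.055   0.006 ]
 [ 0.6241  0.0143  0.006 ]]
[[0.6099 0.0211 0.016 ]
 [0.6307 0.0188 0.016 ]
 [0.6383 0.1571 0.016 ]
 [0.6153 0.1548 0.016 ]]
foot edge tool x [[ 0.0340261  -0.03508676]
 [ 0.03406983  0.03429411]]
lip tool xy [[0.04861997 0.04029052]
 [0.02767363 0.03911476]
 [0.02757381 0.17765779]
 [0.05034118 0.1741329 ]]
```

Call:
move_arm --pt "1 -0.1 0.6 0 0 0 0" --pt "1 0 1.0 0 0 0 0" --pt "1 0 1.0 0 0 0 0" --pt "1 0 1.0 0 0 0 0" --pt "1 0 1.0 0 0 0 0"

```text
time_s: 33.62
tool_pos: [0.66, 0.0258, 0.0799]
tool_rot: [180.0, -0.0, 177.0]
force: [-0.3, 0.6, -2.7]
grip_width: 0.0137
```

Call:
move_arm --pt "1 0 1.0 0 0 0 0" --pt "1 0 1.2 0 0 0 0" --pt "1 0 1.2 0 0 0 0" --pt "1 0 1.2 0 0 0 0" --pt "1 0 1.2 0 0 0 0"

```text
time_s: 34.03
tool_pos: [0.6633, 0.0833, 0.08]
tool_rot: [180.0, 0.0, 176.9]
force: [0.1, 1.1, -2.8]
grip_width: 0.014
```

Run:
```python
from h import *
go(.665,.129,.08,177)
```

```text
t 34.03 tcp [0.6633 0.0833 0.08  ] rot [179.99   0.   176.94] F [ 0.1  1.1 -2.8] w 0.0140
shift cm [0.08 4.57 0.  ] turn rad [ 0.     0.    -0.001] q [25. 59.]
```

Call:
move_arm --pt "1 0 1.2 0 0 0 0" --pt "1 0 1.2 0 0 0 0" --pt "1 0 1.2 0 0 0 0" --pt "1 0 0.7 0 0 0 0" --pt "1 0 0.1 0 0 0 0"

```text
time_s: 34.45
tool_pos: [0.6653, 0.1288, 0.0802]
tool_rot: [179.9, -0.0, 177.1]
force: [0.6, 0.4, -2.8]
grip_width: 0.0137
```

Run:
```python
from h import *
go(.665,.129,.08,177)
c=cam("wrist");save(c,"n1.png",None,1.5)
c=cam("side");save(c,"n2.png",(120,160,320,310),4)
```

```text
t 34.45 tcp [0.6653 0.1288 0.0802] rot [179.91  -0.   177.09] F [ 0.6  0.4 -2.8] w 0.0137
shift cm [0.03 0.02 0.02] turn rad [ 0.002 -0.     0.002] q [21. 55.]
```

View pics/n1.png

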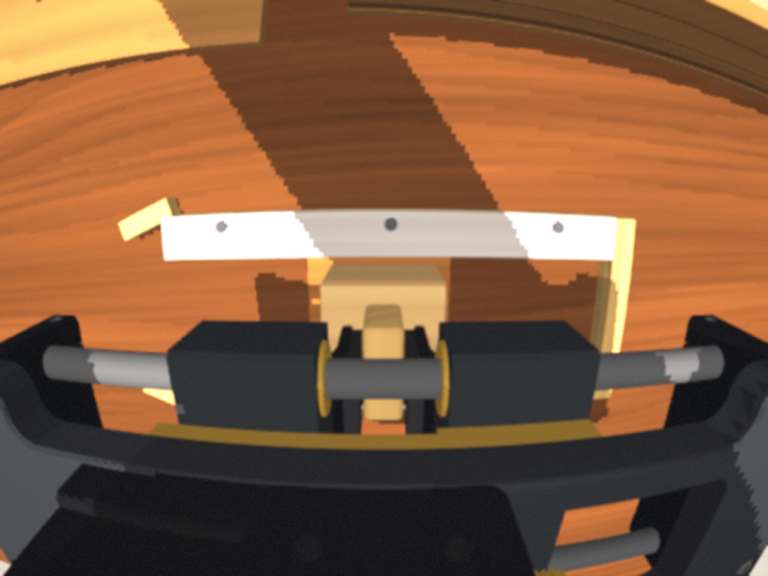

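View pics/n2.png

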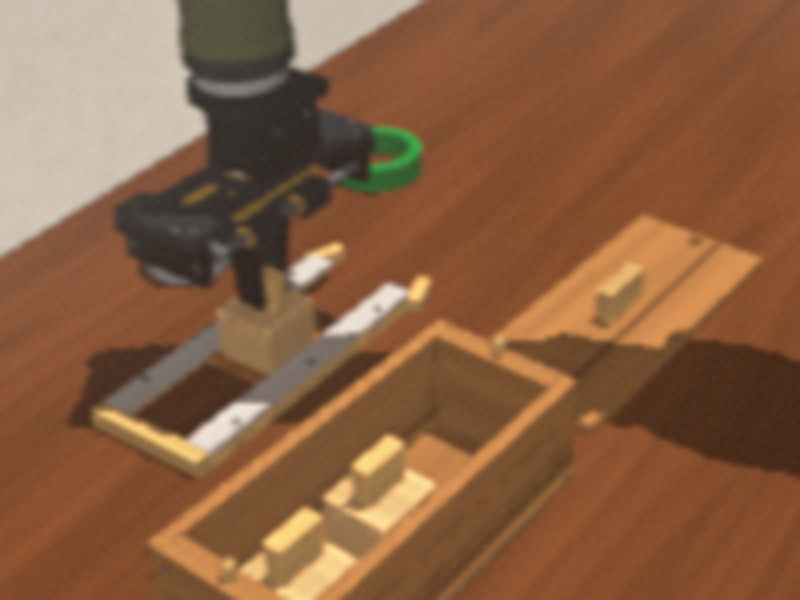

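Call:
move_arm --pt "1 0 0 0 0 0 0" --pt "1 0 0 -0.4 0 0 0" --pt "1 0 0 -0.5 0 0 0" --pt "1 0 0 -0.5 0 0 0" --pt "1 0 0 -0.5 0 0 0" --force 40

```text
time_s: 34.97
tool_pos: [0.6655, 0.1241, 0.099]
tool_rot: [-179.9, -0.1, 176.9]
force: [-1.5, -2.1, -7.3]
grip_width: 0.0134
```

Call:
move_arm --pt "1 0 0 -0.5 0 0 0" --pt "1 0 0 -0.5 0 0 0" --pt "1 0 0 -0.5 0 0 0" --pt "1 0 0 -0.5 0 0 0" --pt "1 0 0 -0.5 0 0 0"

```text
time_s: 35.38
tool_pos: [0.6665, 0.1273, 0.1261]
tool_rot: [179.9, 0.2, 177.0]
force: [0.4, -0.3, -1.3]
grip_width: 0.0134
```

Call:
move_arm --pt "1 0 0 -0.5 0 0 0" --pt "1 0 0 -0.5 0 0 0" --pt "1 0 0 -0.5 0 0 0" --pt "1 0 0 -0.5 0 0 0" --pt "1 0 0 0 0 0 0"

```text
time_s: 35.8
tool_pos: [0.6663, 0.1261, 0.1455]
tool_rot: [180.0, 0.1, 176.9]
force: [-0.1, 0.5, -1.7]
grip_width: 0.0136
```

Run:
```python
from h import *
st()
c=cam("wrist");save(c,"o1.png",None,1.5)
c=cam("side");save(c,"o2.png",(120,160,320,310),4)
```

```text
t 35.80 tcp [0.6663 0.1261 0.1455] rot [1.7997e+02 1.1000e-01 1.7692e+02] F [-0.1  0.5 -1.7] w 0.0136
```

View pics/o1.png

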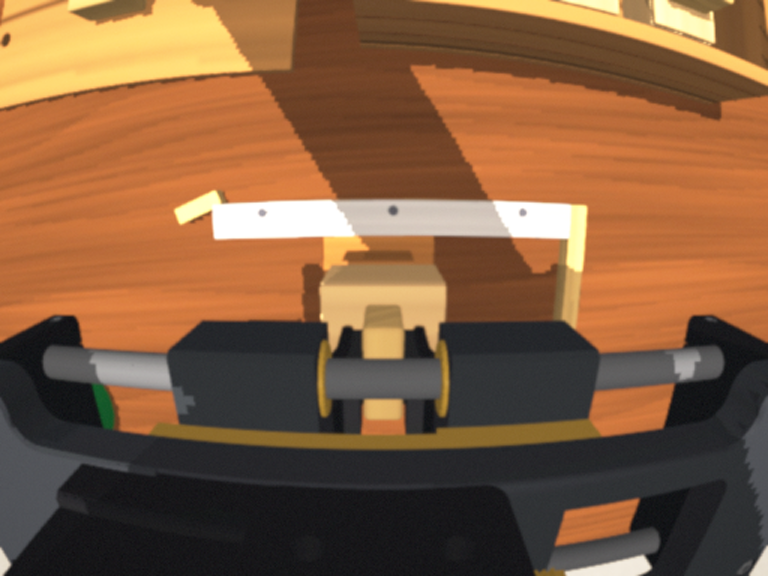

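View pics/o2.png

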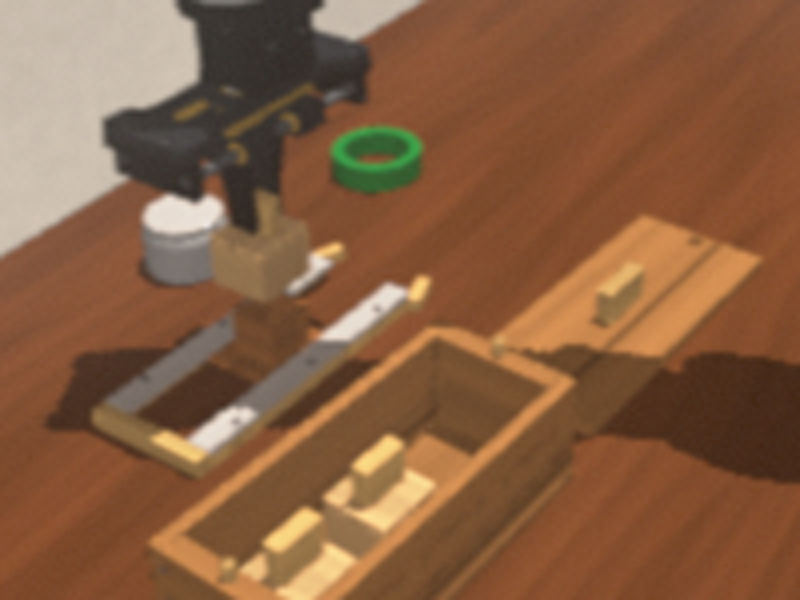

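Call:
move_arm --pt "1 0 0 -2 0 0 0" --pt "1 0 0 -2 0 0 0" --pt "1 0 0 -2 0 0 0" --pt "1 0 0 -2 0 0 0" --pt "1 0 0 0 0 0 0.05"

```text
time_s: 36.32
tool_pos: [0.6673, 0.1267, 0.2283]
tool_rot: [179.9, 0.3, 174.0]
force: [-0.2, 1.2, -1.5]
grip_width: 0.0136
```

Run:
```python
from h import *
go(.4654,.1848,.22,174.2)
```

```text
t 36.32 tcp [0.6673 0.1267 0.2283] rot [179.87   0.32 174.03] F [-0.2  1.2 -1.5] w 0.0136
shift cm [20.69  3.68  0.72] turn rad [ 0.002  0.006 -0.003] q [22. 56.]
```

Call:
move_arm --pt "1 3.4 0.6 0 0 0 0" --pt "1 3.4 0.6 0 0 0 0" --pt "1 3.4 0.6 0 0 0 0" --pt "1 3.4 0.6 0 0 0 0" --pt "1 3.4 0.6 0 0 0 0"

```text
time_s: 36.73
tool_pos: [0.4978, 0.1735, 0.2231]
tool_rot: [-180.0, -0.1, 174.0]
force: [0.2, -0.4, 1.2]
grip_width: 0.0137
```

Call:
move_arm --pt "1 3.6 0.6 0 0 0 0" --pt "1 0 0 0 0 0 0" --pt "1 0 0 0 0 0 0" --pt "1 0 0 0 0 0 0"

```text
time_s: 37.07
tool_pos: [0.465, 0.1823, 0.2242]
tool_rot: [-179.9, 0.1, 174.0]
force: [0.3, -0.4, -2.2]
grip_width: 0.0138
```

Run:
```python
from h import *
go(.4654,.1848,.082,174.2)
c=cam("wrist");save(c,"p1.png")
c=cam("side");save(c,"p2.png",(120,160,320,310),4)
```

```text
t 37.07 tcp [0.465  0.1823 0.2242] rot [-1.7993e+02  1.0000e-01  1.7403e+02] F [ 0.3 -0.4 -2.2] w 0.0138
shift cm [1.000e-02 2.800e-01 1.422e+01] turn rad [-0.001  0.002 -0.003] q [34. 56.]
```

View pics/p1.png

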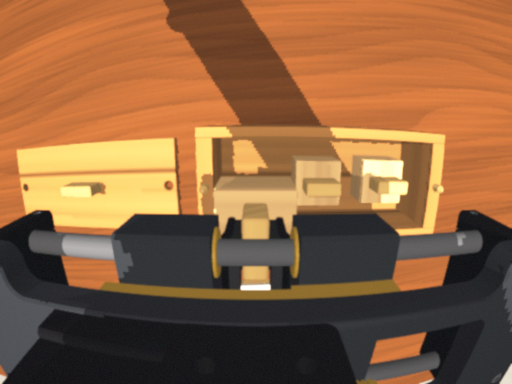

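View pics/p2.png

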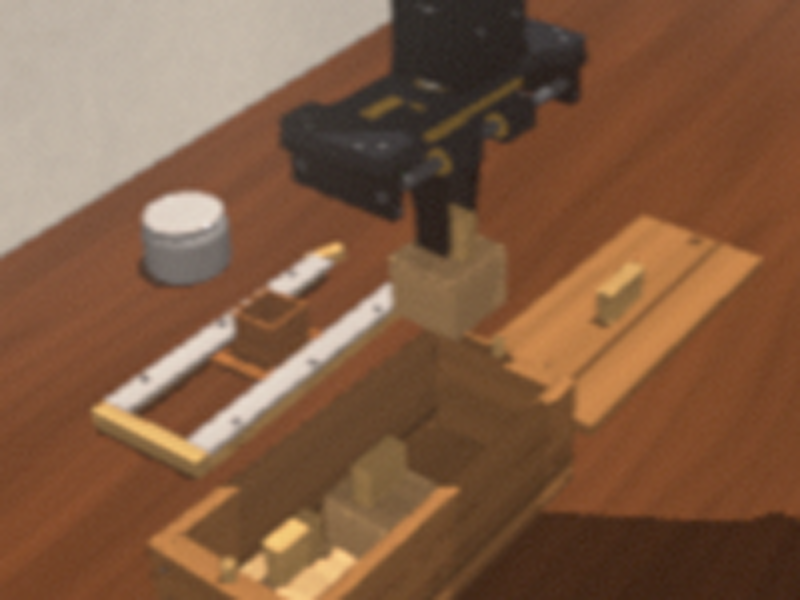

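Run:
```python
from h import *
c=cam("wrist");o=st();R=Rt(o)
for uv,z in [((213,185),.085),((196,185),.085),((295,170),.05),((341,170),.05),((355,170),.05),((433,190),.085)]:
    P=onz(c,[uv],z);print(uv,np.round(P,4),np.round(R.T@(P[0]-o["tool_pos"]),4))
```

```text
t 37.22 tcp [0.4655 0.1824 0.2239] rot [ 1.7993e+02 -4.0000e-02  1.7398e+02] F [-0.4  0.1 -2.2] w 0.0137
(213, 185) [[0.4591 0.1429 0.085 ]] [ 0.002  -0.0401  0.1389]
(196, 185) [[0.4574 0.1263 0.085 ]] [ 0.0021 -0.0568  0.1388]
(295, 170) [[0.4595 0.2265 0.05  ]] [0.0105 0.043  0.174 ]
(341, 170) [[0.4643 0.2775 0.05  ]] [0.011  0.0943 0.174 ]
(355, 170) [[0.4658 0.2938 0.05  ]] [0.0113 0.1107 0.174 ]
(433, 190) [[0.4884 0.3757 0.085 ]] [-0.0026  0.1945  0.1391]
```

Call:
move_arm --pt "1 0 0.1 2.5 0 0 0" --pt "1 0 0 3 0 0 0" --pt "1 0 0 3 0 0 0" --pt "1 0 0 2.5 0 0 0" --pt "1 0 0 1.5 0 0 0"

```text
time_s: 37.63
tool_pos: [0.4636, 0.1831, 0.0956]
tool_rot: [180.0, -0.3, 174.0]
force: [-0.2, -0.4, -1.0]
grip_width: 0.0139
```

Call:
move_arm --pt "1 0 0 0.8 0 0 0" --pt "1 0 0 0.5 0 0 0" --pt "1 0 0 0.2 0 0 0" --pt "1 0 0 0 0 0 0"

```text
time_s: 37.97
tool_pos: [0.4652, 0.1841, 0.0843]
tool_rot: [180.0, 0.0, 174.0]
force: [0.2, -0.5, -1.2]
grip_width: 0.0134
```

Call:
move_arm --pt "1 0 0 0.2 0 0 0" --pt "1 0 0 0 0 0 0" --pt "1 0 0 0 0 0 0"

```text
time_s: 38.22
tool_pos: [0.4651, 0.1839, 0.0827]
tool_rot: [180.0, 0.1, 174.0]
force: [-0.2, 0.1, -2.5]
grip_width: 0.0141
```

Call:
move_arm --pt "2.9 0 0 0 0 0 0" --pt "2.9 0 0 0 0 0 0" --pt "2.9 0 0 0 0 0 0" --pt "2.9 0 0 0 0 0 0" --pt "2.9 0 0 -0.5 0 0 0"

```text
time_s: 38.63
tool_pos: [0.4641, 0.1836, 0.0866]
tool_rot: [-180.0, -0.1, 174.1]
force: [0.1, -0.5, -0.1]
grip_width: 0.0281
```

Call:
move_arm --pt "2.9 0 0 -3.0 0 0 0" --pt "2.9 0 0 -3.5 0 0 0" --pt "2.9 0 0 -3.5 0 0 0" --pt "2.9 0 0 -3.5 0 0 0" --pt "2.9 0 0 0 0 0 0"

```text
time_s: 39.05
tool_pos: [0.468, 0.186, 0.2288]
tool_rot: [179.9, 0.6, 174.1]
force: [0.0, 1.4, 0.2]
grip_width: 0.0289
```

Call:
move_arm --pt "5 0 0 0 0 0 0" --pt "5 0 0 0 0 0 0"

```text
time_s: 39.22
tool_pos: [0.4645, 0.1836, 0.2218]
tool_rot: [-180.0, 0.0, 174.0]
force: [-0.0, -0.6, -1.0]
grip_width: 0.0356
```

Run:
```python
from h import *
go(.4556,-.0474,.23,84.4)
c=cam("wrist");save(c,"q1.png",None,1.5)
c=cam("side");save(c,"q2.png",(120,160,320,310),4)
```

```text
t 39.22 tcp [0.4645 0.1836 0.2218] rot [-1.7995e+02  1.0000e-02  1.7405e+02] F [-0.  -0.6 -1. ] w 0.0356
shift cm [ -1.52 -23.07  -0.8 ] turn rad [-1.000e-03  1.000e-03  1.565e+00] q [35. 56.]
```

View pics/q1.png

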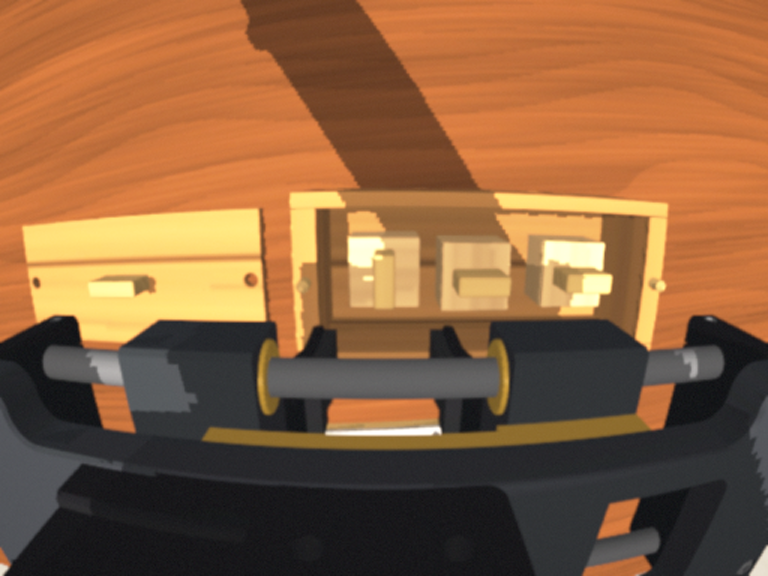

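View pics/q2.png

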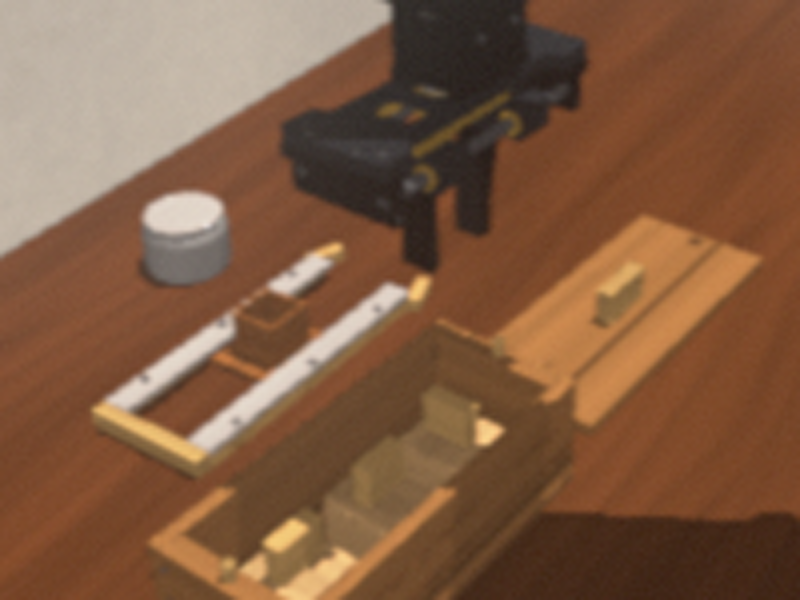

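Call:
move_arm --pt "8 -0.25 -3.85 0 0 0 0" --pt "8 -0.25 -3.85 0 0 0 0" --pt "8 -0.25 -3.85 0 0 0 0" --pt "8 -0.25 -3.85 0 0 0 0" --pt "8 -0.25 -3.85 0 0 0 0"

```text
time_s: 39.73
tool_pos: [0.4559, -0.0106, 0.2209]
tool_rot: [-180.0, -0.1, 174.1]
force: [0.9, -0.0, -0.2]
grip_width: 0.075
```

Call:
move_arm --pt "8 -0.25 -3.85 0 0 0 0" --pt "8 0 0 0 0 0 0.125" --pt "8 0 0 0 0 0 0.125" --pt "8 0 0 0 0 0 0.125" --pt "8 0 0 0 0 0 0.125"

```text
time_s: 40.15
tool_pos: [0.4547, -0.0476, 0.2205]
tool_rot: [-180.0, -0.2, 145.0]
force: [-0.3, -0.5, -0.4]
grip_width: 0.0799
```

Call:
move_arm --pt "8 0 0 0 0 0 0.125" --pt "8 0 0 0 0 0 0.125" --pt "8 0 0 0 0 0 0.125" --pt "8 0 0 0 0 0 0.125" --pt "8 0 0 0 0 0 0.125"

```text
time_s: 40.57
tool_pos: [0.4548, -0.0472, 0.2206]
tool_rot: [-179.9, -0.1, 109.3]
force: [-0.3, -0.4, 0.9]
grip_width: 0.0798
```

Call:
move_arm --pt "8 0 0 0 0 0 0.125" --pt "8 0 0 0 0 0 0.125" --pt "8 0 0 0 0 0 0.125" --pt "8 0 0 0 0 0 0.065" --pt "8 0 0 0 0 0 0"

```text
time_s: 40.98
tool_pos: [0.4548, -0.0473, 0.2207]
tool_rot: [-179.9, -0.1, 84.3]
force: [-0.4, -1.0, 0.3]
grip_width: 0.0799
```

Call:
move_arm --pt "8 0 0 0 0 0 0" --pt "8 0 0 0 0 0 0"

```text
time_s: 41.15
tool_pos: [0.4552, -0.0474, 0.2213]
tool_rot: [-179.9, -0.0, 84.5]
force: [1.2, -0.8, 0.3]
grip_width: 0.0798
```

Run:
```python
from h import *
go(.4556,-.0474,.0434,84.4)
c=cam("wrist");save(c,"r1.png",None,1.5)
print(proj(c,[[.4556,-.0474,.04]])*1.5)
```

```text
t 41.15 tcp [ 0.4552 -0.0474  0.2213] rot [-1.7992e+02 -3.0000e-02  8.4500e+01] F [ 1.2 -0.8  0.3] w 0.0798
shift cm [-1.000e-02  6.000e-02  1.779e+01] turn rad [-0.001 -0.001  0.002] q [56.  1.]
[[381.44208494 270.30938428]]
```

View pics/r1.png

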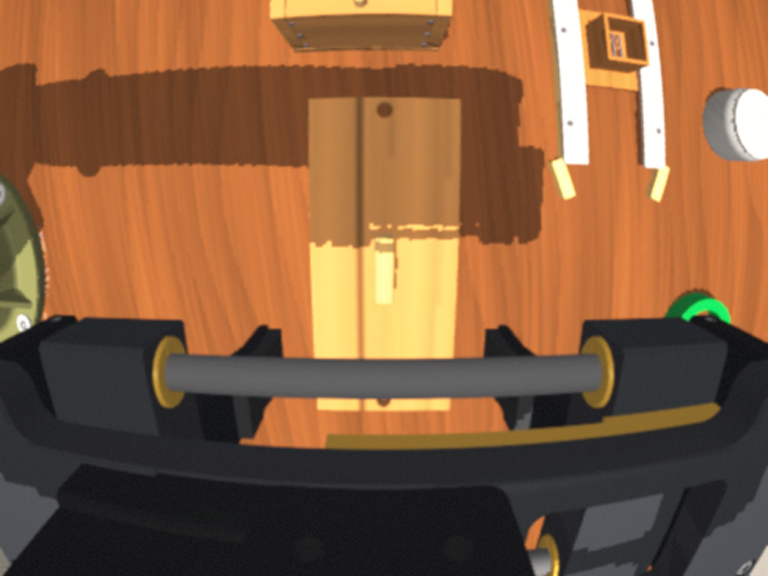

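Run:
```python
from h import *
c=cam("wrist");o=st()
k=lambda L:[((a+.5)/1.5-.5,(b+.5)/1.5-.5) for a,b in L]
X=onz(c,k([(384.5,110),(383.5,402)]),.01);print(X,np.linalg.norm(X[0]-X[1]),X.mean(0),np.degrees(np.arctan2(*(X[0]-X[1])[[1,0]])))
```

```text
t 41.25 tcp [ 0.4554 -0.0474  0.2217] rot [-1.7996e+02 -2.0000e-02  8.4460e+01] F [-0.4  0.4  0.2] w 0.0801
[[ 0.46948164  0.07254731  0.01      ]
 [ 0.44519019 -0.17181272  0.01      ]] 0.2455644503023295 [ 0.45733591 -0.04963271  0.01      ] 84.32296891318363
```

Call:
move_arm --pt "8 0 0 4 0 0 0" --pt "8 0 0 4 0 0 0" --pt "8 0 0 4 0 0 0" --pt "8 0 0 3 0 0 0" --pt "8 0 0 1.5 0 0 0"

```text
time_s: 41.67
tool_pos: [0.4528, -0.047, 0.0532]
tool_rot: [-179.7, -0.1, 84.5]
force: [-0.2, -0.4, 1.2]
grip_width: 0.0803
```

Call:
move_arm --pt "8 0 0 1.0 0 0 0" --pt "8 0 0 0 0 0 0" --pt "8 0 0 0 0 0 0" --pt "8 0 0 0 0 0 0"

```text
time_s: 42.0
tool_pos: [0.4569, -0.0476, 0.0483]
tool_rot: [179.9, 0.0, 84.4]
force: [0.1, 0.2, 0.6]
grip_width: 0.08
```

Run:
```python
from h import *
go(.4556,-.0474,.0434,84.4)
```

```text
t 42.00 tcp [ 0.4569 -0.0476  0.0483] rot [1.7986e+02 3.0000e-02 8.4390e+01] F [0.1 0.2 0.6] w 0.0800
shift cm [ 0.01 -0.13  0.49] turn rad [ 0.002  0.001 -0.   ] q [ 51. -13.]
```

Call:
move_arm --pt "8 0 0 0.4 0 0 0" --pt "1 0 0 0 0 0 0" --pt "1 0 0 0 0 0 0" --pt "1 0 0 0 0 0 0" --pt "1 0 0 0 0 0 0" --force 45

```text
time_s: 42.42
tool_pos: [0.4558, -0.0476, 0.0433]
tool_rot: [180.0, 0.0, 84.4]
force: [-0.2, -0.1, -0.2]
grip_width: 0.0612
```

Call:
move_arm --pt "1 0 0 0 0 0 0" --pt "1 0 0 0 0 0 0" --pt "1 0 0 0 0 0 0" --pt "1 0 0 0 0 0 0" --pt "1 0 0 0 0 0 0"

```text
time_s: 42.83
tool_pos: [0.4556, -0.0475, 0.043]
tool_rot: [-180.0, 0.0, 84.4]
force: [0.5, 0.1, 1.2]
grip_width: 0.0278
```

Call:
move_arm --pt "1 0 0 0 0 0 0" --pt "1 0 0 0 0 0 0" --pt "1 0 0 0 0 0 0" --pt "1 0 0 0 0 0 0"

```text
time_s: 43.17
tool_pos: [0.4556, -0.0474, 0.043]
tool_rot: [180.0, 0.0, 84.4]
force: [-0.2, -0.8, 0.2]
grip_width: 0.0136
```

Call:
move_arm --pt "1 0 0 0 0 0 0" --pt "1 0 0 -1.0 0 0 0" --pt "1 0 0 -2.5 0 0 0" --pt "1 0 0 -2.5 0 0 0" --pt "1 0 0 -2.5 0 0 0"

```text
time_s: 43.58
tool_pos: [0.4549, -0.0469, 0.129]
tool_rot: [-179.9, -0.0, 84.4]
force: [0.8, -1.2, -2.6]
grip_width: 0.0139
```

Call:
move_arm --pt "1 0 0 -2.5 0 0 0" --pt "1 0 0 -2.5 0 0 0" --pt "1 0 0 -1.2 0 0 0" --pt "1 0 0 0 0 0 0" --pt "1 0 0 0 0 0 0"

```text
time_s: 44.0
tool_pos: [0.4556, -0.0475, 0.1903]
tool_rot: [180.0, 0.1, 84.4]
force: [-0.1, 0.1, -2.8]
grip_width: 0.0133
```

Run:
```python
from h import *
go(.4710,.2566,.19,84.4)
```

```text
t 44.00 tcp [ 0.4556 -0.0475  0.1903] rot [1.7996e+02 6.0000e-02 8.4380e+01] F [-0.1  0.1 -2.8] w 0.0133
shift cm [30.42 -1.44 -0.  ] turn rad [ 0.001  0.001 -0.   ] q [57. -1.]
```

Call:
move_arm --pt "1 2 -0.1 0 0 0 0" --pt "1 3 -0.14 0 0 0 0" --pt "1 3 -0.14 0 0 0 0" --pt "1 3 -0.14 0 0 0 0" --pt "1 3 -0.14 0 0 0 0"

```text
time_s: 44.42
tool_pos: [0.4613, 0.0936, 0.1885]
tool_rot: [-179.8, 0.0, 84.4]
force: [1.1, -0.3, -2.1]
grip_width: 0.0136
```

Call:
move_arm --pt "1 3 -0.14 0 0 0 0" --pt "1 3 -0.14 0 0 0 0" --pt "1 3 -0.14 0 0 0 0" --pt "1 3 -0.14 0 0 0 0" --pt "1 3 -0.14 0 0 0 0"

```text
time_s: 44.83
tool_pos: [0.4693, 0.2433, 0.1881]
tool_rot: [-179.8, 0.1, 84.4]
force: [-0.3, -0.7, -1.7]
grip_width: 0.0135
```

Call:
move_arm --pt "1 1.4 -0.08 0 0 0 0" --pt "1 0 0 0 0 0 0" --pt "1 0 0 0 0 0 0" --pt "1 0 0 0 0 0 0"

```text
time_s: 45.17
tool_pos: [0.4704, 0.2552, 0.1887]
tool_rot: [-179.9, 0.1, 84.4]
force: [0.3, -0.0, -4.0]
grip_width: 0.0139
```

Run:
```python
from h import *
go(.4710,.2566,.128,84.4)
c=cam("wrist");save(c,"s1.png",None,1.5)
c=cam("side");save(c,"s2.png",(120,160,320,310),4)
st()
```

```text
t 45.17 tcp [0.4704 0.2552 0.1887] rot [-1.7987e+02  1.0000e-01  8.4370e+01] F [ 0.3 -0.  -4. ] w 0.0139
shift cm [0.15 0.06 6.07] turn rad [-0.002  0.002 -0.001] q [ 26. -49.]
t 45.27 tcp [0.4711 0.2547 0.1893] rot [-1.7995e+02  9.0000e-02  8.4270e+01] F [ 0.7 -0.5 -2.7] w 0.0140
```

View pics/s1.png

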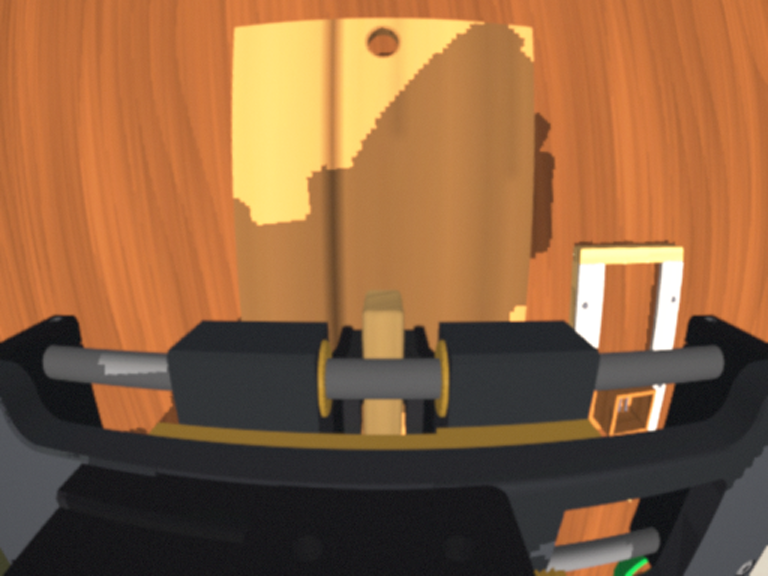

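View pics/s2.png

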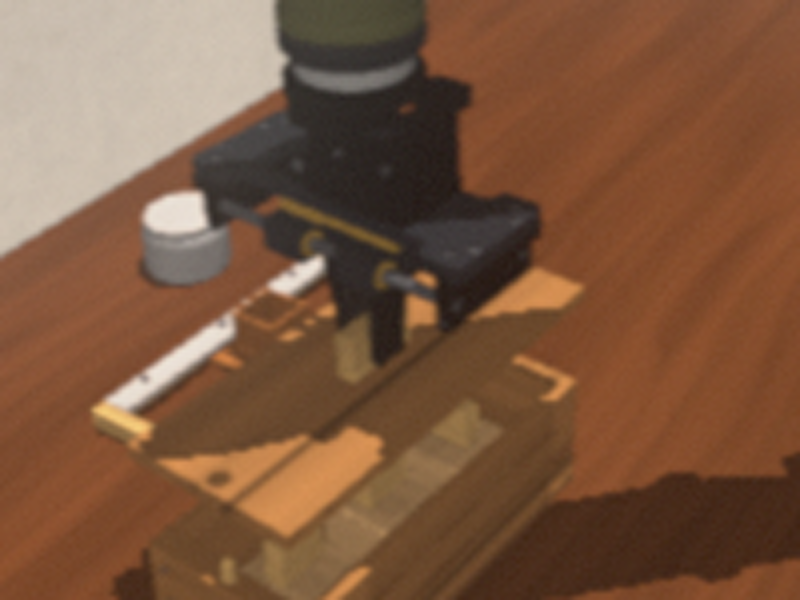

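Call:
move_arm --pt "1 0.15 0 1.0 0 0 0" --pt "1 0 0 1.5 0 0 0" --pt "1 0 0 1.2 0 0 0" --pt "1 0 0 0 0 0 0" --pt "1 0 0 0 0 0 0"

```text
time_s: 45.68
tool_pos: [0.4706, 0.2572, 0.152]
tool_rot: [-179.9, 0.1, 84.4]
force: [0.2, 0.0, -2.2]
grip_width: 0.0136
```

Call:
move_arm --pt "1 0 0 0 0 0 0" --pt "1 0 0 0 0 0 0" --pt "1 0 0 0 0 0 0"

```text
time_s: 45.93
tool_pos: [0.4716, 0.2582, 0.1537]
tool_rot: [179.9, -0.0, 84.4]
force: [-0.7, -0.0, -2.7]
grip_width: 0.0134
```

Run:
```python
from h import *
go(.4710,.2566,.128,84.4)
```

```text
t 45.93 tcp [0.4716 0.2582 0.1537] rot [ 1.7994e+02 -2.0000e-02  8.4380e+01] F [-0.7 -0.  -2.7] w 0.0134
shift cm [-0.17 -0.05  2.57] turn rad [ 0.001 -0.    -0.   ] q [ 24. -52.]
```

Call:
move_arm --pt "1 -0.15 -0.05 0.3 0 0 0" --pt "1 0 0 0.3 0 0 0" --pt "1 0 0 0.3 0 0 0" --pt "1 0 0 0 0 0 0" --pt "1 0 0 0 0 0 0"

```text
time_s: 46.35
tool_pos: [0.4703, 0.2564, 0.1437]
tool_rot: [-180.0, 0.0, 84.4]
force: [-0.3, 0.6, -3.1]
grip_width: 0.0137
```

Run:
```python
from h import *
go(.4710,.2566,.128,84.4)
```

```text
t 46.35 tcp [0.4703 0.2564 0.1437] rot [-1.7997e+02  1.0000e-02  8.4390e+01] F [-0.3  0.6 -3.1] w 0.0137
shift cm [0.02 0.07 1.57] turn rad [-0.001  0.    -0.   ] q [ 24. -52.]
```

Call:
move_arm --pt "1 0 0 0.3 0 0 0" --pt "1 0 0 0.3 0 0 0" --pt "1 0 0 0.3 0 0 0" --pt "1 0 0 0 0 0 0" --pt "1 0 0 0 0 0 0"

```text
time_s: 46.77
tool_pos: [0.4704, 0.2565, 0.1347]
tool_rot: [-180.0, 0.0, 84.4]
force: [0.3, -0.3, -2.9]
grip_width: 0.014
```

Call:
move_arm --pt "1 0 0 0.25 0 0 0" --pt "1 0 0 0.25 0 0 0" --pt "1 0 0 0.15 0 0 0" --pt "1 0 0 0 0 0 0" --pt "1 0 0 0 0 0 0"

```text
time_s: 47.18
tool_pos: [0.4705, 0.2565, 0.1284]
tool_rot: [-180.0, 0.0, 84.4]
force: [0.2, -0.2, -2.7]
grip_width: 0.0138
```

Run:
```python
from h import *
go(.4710,.2566,.128,84.4)
c=cam("side");save(c,"u2.png",(120,160,320,310),4)
```

```text
t 47.18 tcp [0.4705 0.2565 0.1284] rot [-1.7999e+02  1.0000e-02  8.4390e+01] F [ 0.2 -0.2 -2.7] w 0.0138
shift cm [0.01 0.05 0.04] turn rad [-0.  0. -0.] q [ 23. -53.]
```

View pics/u2.png

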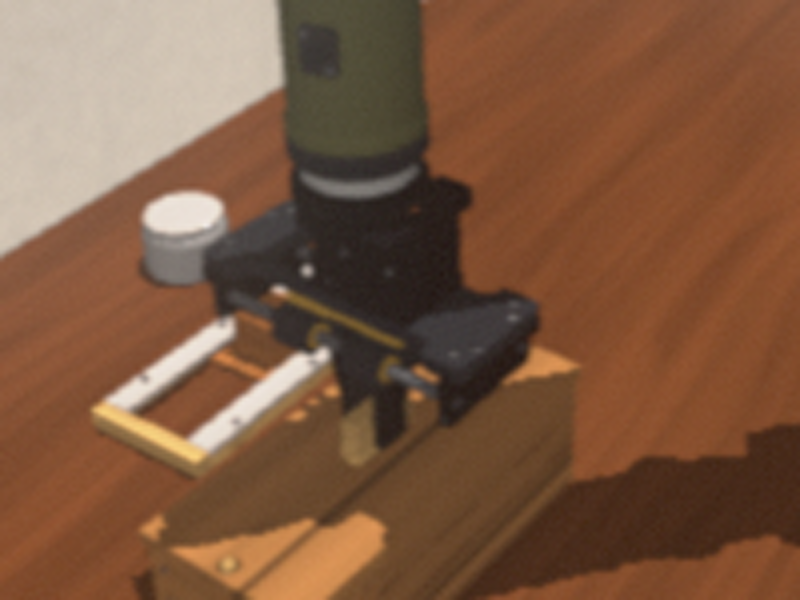

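Call:
move_arm --pt "1 0 0 0.08 0 0 0" --pt "1 0 0 0 0 0 0" --pt "1 0 0 0 0 0 0"

```text
time_s: 47.48
tool_pos: [0.4706, 0.2566, 0.1281]
tool_rot: [180.0, 0.0, 84.4]
force: [-0.8, -0.7, 1.1]
grip_width: 0.0134
```

Call:
move_arm --pt "4.5 0 0 0 0 0 0" --pt "4.5 0 0 0 0 0 0" --pt "4.5 0 0 0 0 0 0" --pt "4.5 0 0 0 0 0 0" --pt "4.5 0 0 0 0 0 0"

```text
time_s: 47.9
tool_pos: [0.4706, 0.2566, 0.1277]
tool_rot: [180.0, -0.0, 84.4]
force: [-0.1, -0.5, 0.0]
grip_width: 0.0388
```

Call:
move_arm --pt "4.5 0 0 -1 0 0 0" --pt "4.5 0 0 -3 0 0 0" --pt "4.5 0 0 -3 0 0 0" --pt "4.5 0 0 -3 0 0 0" --pt "4.5 0 0 0 0 0 0"

```text
time_s: 48.32
tool_pos: [0.473, 0.2591, 0.234]
tool_rot: [179.5, -0.3, 84.4]
force: [1.0, 1.2, -0.3]
grip_width: 0.0447
```

Call:
move_arm --pt "4.5 -4 0 0 0 0 0" --pt "4.5 -4 0 0 0 0 0" --pt "4.5 -4 0 0 0 0 0" --pt "4.5 -4 0 0 0 0 0" --pt "4.5 -4 0 0 0 0 0"

```text
time_s: 48.73
tool_pos: [0.4505, 0.056, 0.2282]
tool_rot: [179.9, 0.1, 84.4]
force: [0.8, -0.9, -0.4]
grip_width: 0.0448
```

Call:
move_arm --pt "4.5 -4 0 -2 0 0 0" --pt "4.5 -4 0 -2 0 0 0" --pt "4.5 -4 0 0 0 0 0" --pt "4.5 0 0 0 0 0 0" --pt "4.5 0 0 0 0 0 0"

```text
time_s: 49.15
tool_pos: [0.4395, -0.0586, 0.2653]
tool_rot: [180.0, 0.0, 84.1]
force: [-0.4, 0.4, 0.4]
grip_width: 0.0451
```

Run:
```python
from h import *
st()
c=cam("top");save(c,"v1.png",(50,90,250,250),4)
c=cam("side");save(c,"v2.png",(120,160,320,310),4)
c=cam("wrist");save(c,"v3.png",None,1.5)
```

```text
t 49.15 tcp [ 0.4395 -0.0586  0.2653] rot [179.97   0.    84.09] F [-0.4  0.4  0.4] w 0.0451
```

View pics/v1.png

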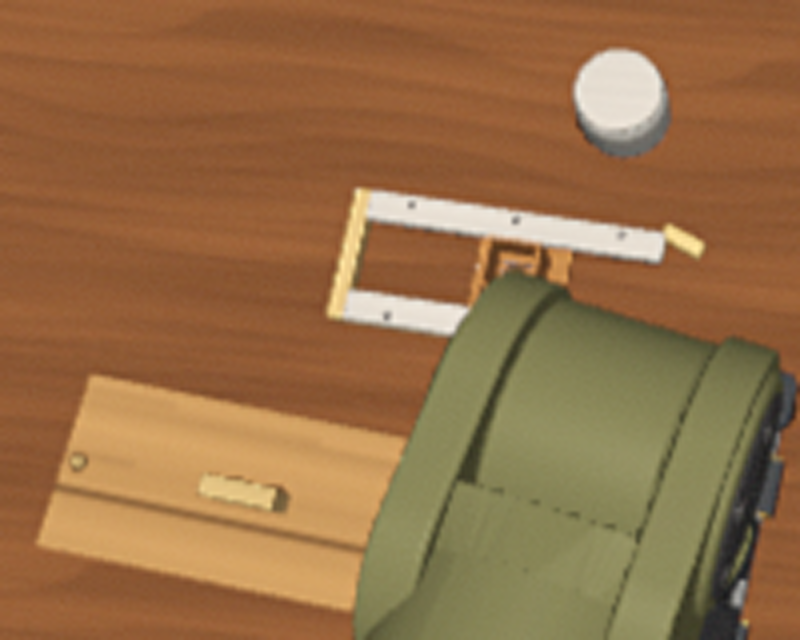

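View pics/v2.png

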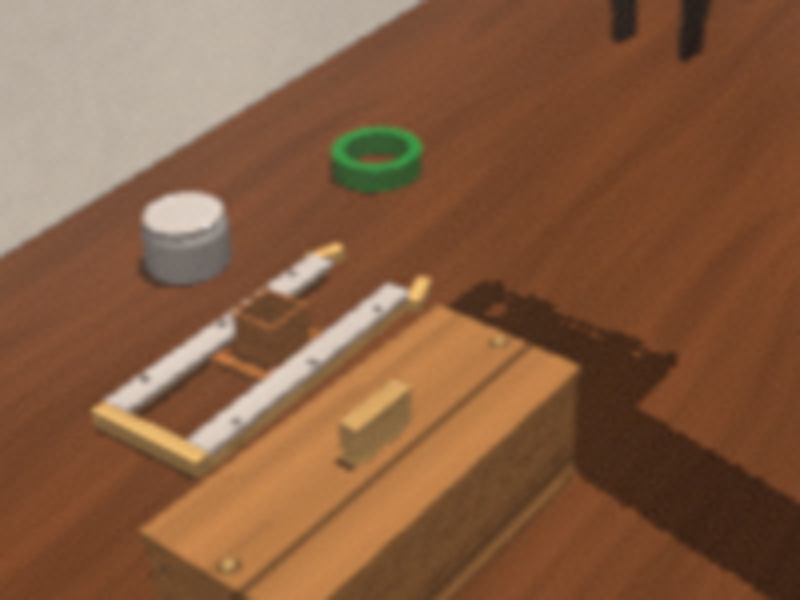

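View pics/v3.png

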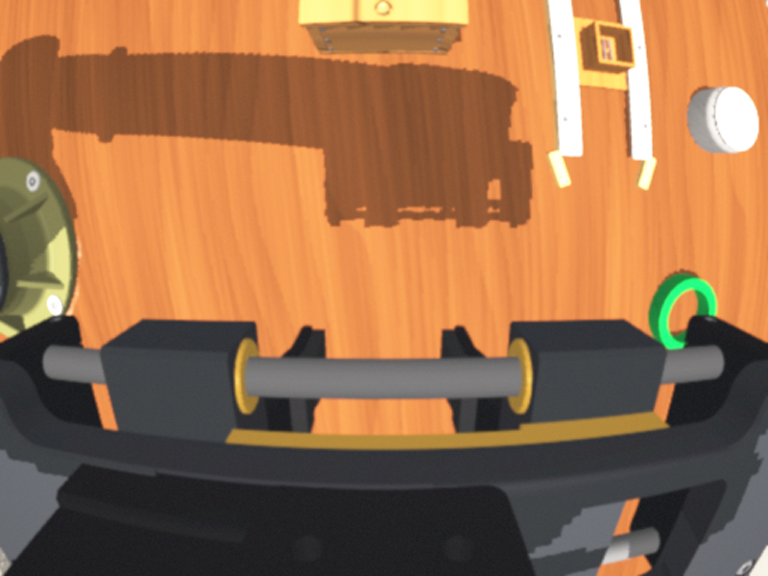

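Run:
```python
from h import *
c=cam("wrist");save(c,"w1.png",(350,0,450,130),5)
c=cam("top")
q=lambda a:np.array([50+a[0]/4-.375,90+a[1]/4-.375])
P=onz(c,[q((486,237)),q((571,249))],.006);print(P, P.mean(0))
for uv,z in [((390,291),.0),((205,114),.05),((272,137),.02)]: print(np.round(onz(c,uv,z),3))
save(c,"w2.png")
```

```text
[[0.69650353 0.15470803 0.006     ]
 [0.69364581 0.08921911 0.006     ]] [0.69507467 0.12196357 0.006     ]
[[ 0.349 -0.515  0.   ]]
[[0.8   0.059 0.05 ]]
[[ 0.76  -0.146  0.02 ]]
```

View pics/w1.png

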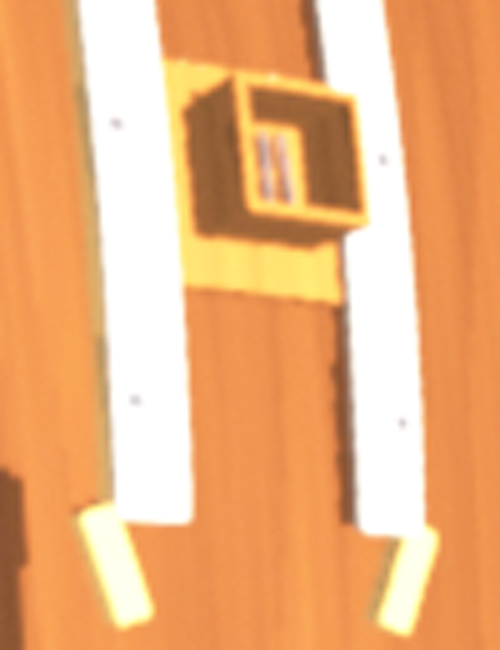

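View pics/w2.png

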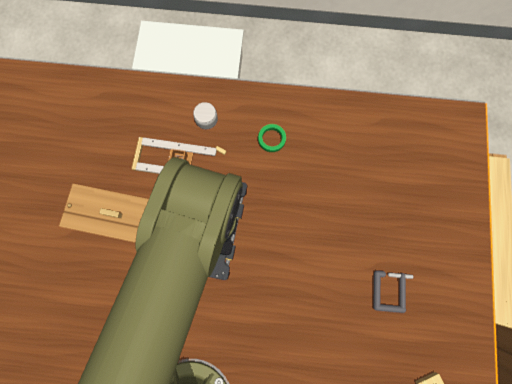

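```bash
python3 -c "
from cell import job
print(job.sign_off())"
```

```text
the job is handed in; nothing more can be done
None
```

The job is done and handed in at about 49 s of the 210 s allowed; the sign-off itself gave no verdict.

Only one of the three boxes had a tray. The other two covers stood empty on the bench.
- **Lid and empty covers:** I took the lid off, set it down on the bench, and put both empty covers in the crate.
- **Covered box:** I slid the box along the bench into the rail with no sign of contact on the way in. I lifted its cover off against the lips and put that cover in the crate too.
- **Lid back on:** I then put the lid back on both pins.

**Last checks:**
- **Tray:** It stands upright in the rail with its foot under the lips, about 8 mm from the rail's centre along the slot.
- **Covers:** All three lay on the crate floor when I last saw them, just before closing the lid.
- **Lid:** The far half of the lid, its grip block and that pin sit at the same pixels as at the start in the top view. The arm hid the near half there, but the side view shows both pins through their holes.
- **Tin, tape and clamp:** All three appear where they were at the start.
- **Robot:** The arm ended clear of everything.

**Disagreement:** The top and wrist cameras placed the rail mouth about 7 mm apart along the slot, and the crate pin about 4 to 5 mm apart. I used values in between and checked against closer wrist views. I saw no knock to a part and no slackening of the grip.

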